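Right the toppled measuring cylinder in the deep bin and pack the small bottle beside it

ROBOT

A 7-joint arm with a two-finger parallel gripper is mounted at the origin on a cart in front of the work surface, level with it; the furniture and walls round the work are solid. World frame = base frame: x ahead of the robot, y to its left, z up, the work surface at z = 0. Lengths are in m, angles in degrees, forces in N, time in s.
With the tool pointing down it reaches from about 0.425 to 0.875 m from the base axis. Payload 4.7 kg.
Tool frame: the origin (TCP) lies at the very end of the fingers, on their centre line; the grasp point (between the pads) lies env.grip_point_offset behind it (env.grip_point_offset is the distance from the TCP to the grasp point, in m); z points along the fingers, y is the direction in which the jaws open and shut (so a half turn about z gives the same grasp; the last joint's range is limited). The gripper opens to 87 mm and grips with 3 to 60 N. Pads are 19 mm wide; open, the fingers measure 117 mm over their backs; the gripper's body (75 mm by 190 mm) begins 51 mm behind the grasp point.
Start: joints at [73.344, 18.392, -4.016, 83.108, 1.295, 78.541, -3.26], TCP at [0.195, -0.62, 0.189] pointing down, gripper open.
Joint ranges: [-163.93, 163.93], [-17.29, 119.83], [-79.2, 71.16], [3.27, 140.29], [-89.18, 269.18], [5.43, 117.66], [-154.24, 154.24]. Speed limits (degrees/s): [147.25, 147.25, 180, 180, 180, 180, 180].

INTERFACE

Orientations are given as [roll, pitch, yaw] about the fixed x, y, z axes, in that order (R = Rz(yaw) Ry(pitch) Rx(roll)).
In Python, from cell import env gives the robot as it stands.
- The arm moves only by the tool send_rows, never from a script. Its argument "plan" is a list of rows, each a list of 7 numbers: the finger opening in mm, from 0 to 87, then the shift along the tool's x, y, z in mm, then the turn, a rotation vector about the tool's x, y, z in rad. A call has 1 to 12 rows; each row shifts and turns the commanded pose from where the row before left it, along the tool's axes as they then stand; what a row does not reach is not made up. A row lasts 1/10 s, in which the tool goes at most 50 mm and 8.59 degrees, less where a joint would pass 70% of its speed; a pose out of reach is approached as far as the arm can. A call is refused whole if a number of a shift passes 50 or a number of a turn 0.15, either way. A call with a gripper value outside its range is refused whole. The fingers move at their own pace and stop on an object; "grip_force" is the grip in N (left out, the last holds). Time passes only in rows, so rows that do not move let the fingers close. It gives the time, the measured TCP pose, the force and the opening at its end, in the units of the state.
- env.get_obs(): the state, without advancing time (a new reading comes with each control period).
- env.read_camera(name): name is "scene" or "side" or "wrist"; returns the picture (400x640x3 uint8, red, green, blue); there is no depth.
- env.get_calibration(name): a dict with "fx", "fy", "cx", "cy" (pixels), "k1" (the pictures are not rectified: a ray, as slopes to the right and down, at radius r is drawn at 1 + k1 r^2 times it, then the intrinsics apply), "extrinsics" (4x4, takes a point from camera to world coordinates). Camera axes: x right, y down, z forward; pixel columns grow to the right and rows downward; lengths in m; the calibration is good to about 2 mm. A picture is of the moment at which its call begins: read the wrist's pose just before it. get_calibration takes no time and is no camera call; for the wrist camera it gives the pose at the moment of the call.
- env.sign_off(): hands the job in, once; it reports no verdict.
Trained networks look in the newest picture that a camera, given by its name, has taken for a name from the list of things; names that differ only in an ending like _2 or _b are one class to them, and where a whole thing is asked for, a point or a joint stands for the part that bears it (a point fixed in the world has none). Each returns a list of dicts, best first, with "confidence" (0 to 1); they miss things now and then, are a little off and sometimes report something else, mostly with a low value. They report only what shows in the picture. A call takes as long as a camera call. They do not tell look-alikes from the thing itself.
- env.regions_of(camera, query): "region" (400x640 bool, what is visible of it) and "rect" ([left, top, right, bottom] in pixels, round what is visible of it).
The state is a dict: "time_s": time; "qpos": joint angles; "joint_velocities": joint speeds; "effort": joint torques, N m; "tool_pos": TCP position; "tool_rot": TCP orientation; "force": force on the tool from outside, world axes, zero at the start; "wrist_torque": the same for the moment, N m; "grip_width": finger opening in m.
Only numpy, scipy, OpenCV 4.12 (cv2) and the standard library are available. Lean on these libraries where they do the work, as an engineer would, in place of code of your own. Each camera call takes 0.05 s, during which the arm holds its last target. There are 200 camera calls.

TASK

The measuring cylinder has toppled over inside the deep grey bin: tip it upright inside the bin, without lifting its foot out over the walls, and let it go standing on its foot on the bin floor. Then set the small bottle, the shortest of the three standing in a row on the right of the worktop, upright on the bin floor beside it, without dropping it; at the end both must stand upright in the bin. Leave the two taller bottles standing where they are.

Things in the scene. Friction and masses are not known exactly. Their poses are not given: they have to be found in the camera images.
- bin: open grey plastic bin, fixed. Outside 185 mm along its x, 170 mm along its y, 130 mm high; walls and floor 5 mm thick; a lip round the rim reaches 6 mm farther out. Origin: centre of its underside on the worktop; z up. The cylinder starts with its foot at the -x end and its head leaning on the wall of the +x end (the right-hand end for the robot)
- cylinder_mid (a point): white plastic measuring cylinder, loose, 0.12 kg, 180 mm long, leaning about 56 degrees from upright. Point on its axis 90 mm from the underside of the foot; z axis runs from foot to head. Round barrel 26 mm in diameter up to a 31 mm lip in the last 7 mm; hexagonal foot 60 mm over its flats, 8 mm thick, with a collar up to 20 mm
- cylinder_foot (a point): centre of the underside of the measuring cylinder's foot; same axes as cylinder_mid. It is 5 mm above the worktop when the cylinder stands in the bin. The foot starts against the bin's -x end wall and has to slide about 25 mm or more towards +x as the cylinder comes upright
- small_bottle_mid (a point): the shortest of three round bottles that stand in a row in any order on the right of the worktop: 104 mm high, body 48 mm in diameter up to about 75 mm, then a shoulder and a 24 mm wide cap over the top 15 mm; loose, about 0.14 kg. This point lies on its axis half-way up (52 mm above its underside); z up along its axis
- mid_bottle_mid (a point): the middle-sized bottle, 124 mm high and 55 mm in diameter, to be left alone. Point on its axis half-way up (62 mm)
- tall_bottle_mid (a point): the tallest bottle, 139 mm high and 61 mm in diameter, to be left alone. Point on its axis half-way up (69.5 mm)
- basket_corner (a point): fixed obstacle: top of the near right corner of the tall basket at the left of the worktop, 330 mm above the worktop. The basket reaches from here 310 mm away from the robot (+x) and 240 mm to the left (+y)
- shaker_corner (a point): fixed obstacle: near left corner of the shaker behind the row of bottles, given at the height of its upper platform, 330 mm above the worktop. The shaker reaches from here 370 mm away from the robot (+x) and 345 mm to the right (-y); its base is 105 mm high, the platform frame begins 30 mm farther back
Mind the look-alikes: they are no part of the job. Leave any purple or red look-alike of the part that bears small_bottle_mid alone.

How it is judged:
By the outcome, as a careful person would: the job done as asked, in the order asked, and still so for the second after the job is handed in, with the robot touching nothing.
It also fails if it takes over 64 s, if anything falls off the work surface, if the arm or the gripper's body presses on something with over 40 N, if the wrist force passes 120 N, or if a joint passes its speed limit or range.

## Working session

There is one attempt and no reset: what is moved stays moved. The work goes in short steps, Python scripts to look and compute and a tool call to move; the robot and the scene stay as the last step left them, time stands still between calls to the robot, and variables do not carry over. Pictures are saved under pics/ and viewed, about 8 in all and at most 12, crops included, and the job is handed in when it is done.

Besides the shell and the picture viewer there is one more tool, called after ">>>" by a JSON object that holds its "op" and its "data". send_rows: Moves the arm, as the interface text tells. Its arguments: {"type":"object","properties":{"plan":{"type":"array"},"grip_force":{"type":"number"}},"required":["plan"]}

```bash
mkdir -p pics; ls; python3 - <<'E'
from cell import env
import cv2,numpy as np
np.set_printoptions(precision=4,suppress=True)
print(env.get_obs()); print(env.grip_point_offset)
ims=[]
for n in ["scene","side"]:
    im=env.read_camera(n); c=env.get_calibration(n); print(n,c)
    cv2.imwrite(f"pics/{n}0.png",im[:,:,::-1])
    for q in ["bin","cylinder_mid","small_bottle_mid","mid_bottle_mid","tall_bottle_mid"]:
        for r in env.regions_of(n,q)[:4]: print(n,q,round(r["confidence"],2),r["rect"],int(r["region"].sum()))
E
```

```text
pics
{'time_s': 0.0, 'qpos': array([73.3429, 18.4405, -4.0185, 83.1745,  1.2944, 78.54  , -3.2602]), 'joint_velocities': array([ 0.0132, -0.06  , -0.0371,  0.0377, -0.085 , -0.0372,  0.0041]), 'effort': array([ -0.0003, -49.1291,  -0.4048, -31.2537,  -0.0643,   0.0435,
         0.0002]), 'tool_pos': array([ 0.1949, -0.6195,  0.188 ]), 'tool_rot': array([-179.8903,    0.0042,   17.4694]), 'force': array([-0.1746, -0.5639,  0.203 ]), 'wrist_torque': array([-0.0565, -0.0433, -0.0444]), 'grip_width': 0.08705321943256773}
0.0187
scene {'fx': 451.91239951564256, 'fy': 451.91239951564256, 'cx': 325.52051721023844, 'cy': 201.09971130395766, 'k1': -0.06081848169734814, 'extrinsics': array([[ 0.8278, -0.3252,  0.4572, -0.1583],
       [-0.5608, -0.4569,  0.6904, -1.1129],
       [-0.0156, -0.8279, -0.5606,  1.0962],
       [ 0.    ,  0.    ,  0.    ,  1.    ]])}
scene bin 0.95 [257.7, 183.7, 322.7, 245.6] 375
scene small_bottle_mid 0.82 [410.5, 274.5, 423.7, 301.7] 302
scene small_bottle_mid 0.75 [370.7, 283.5, 389.6, 315.0] 405
scene small_bottle_mid 0.75 [436.4, 271.4, 449.7, 303.4] 413
scene mid_bottle_mid 0.41 [302.0, 262.8, 317.7, 272.6] 104
side {'fx': 422.76239619245985, 'fy': 422.76239619245985, 'cx': 318.6322153445365, 'cy': 201.83751878906955, 'k1': -0.030094604440210178, 'extrinsics': array([[ 0.0456, -0.8281,  0.5587, -0.1612],
       [-0.9989, -0.0415,  0.0201, -0.0415],
       [ 0.0065, -0.559 , -0.8291,  1.3189],
       [ 0.    ,  0.    ,  0.    ,  1.    ]])}
side bin 0.57 [230.7, 202.2, 297.7, 271.6] 3267
side cylinder_mid 0.55 [236.0, 219.7, 286.7, 257.5] 521
side small_bottle_mid 0.83 [416.9, 236.5, 432.8, 260.4] 314
side small_bottle_mid 0.82 [419.6, 205.9, 437.2, 231.3] 280
side small_bottle_mid 0.81 [402.3, 260.2, 422.9, 282.7] 347
side small_bottle_mid 0.71 [431.4, 188.2, 446.9, 212.9] 258
side mid_bottle_mid 0.64 [334.3, 251.6, 348.2, 279.5] 388
```

```bash
python3 - <<'E'
import cv2,numpy as np
a=cv2.imread("pics/scene0.png");b=cv2.imread("pics/side0.png")
a=cv2.resize(a[160:340,220:500],None,fx=2.85,fy=1.63*1.0) if 0 else cv2.resize(a[170:330,230:490],(800,492)[:2],interpolation=cv2.INTER_CUBIC)
cv2.imwrite("pics/sc1.png",a)
cv2.imwrite("pics/si1.png",cv2.resize(b[170:300,220:460],(800,433),interpolation=cv2.INTER_CUBIC))
E
```

```text
(no output)
```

View pics/sc1.png

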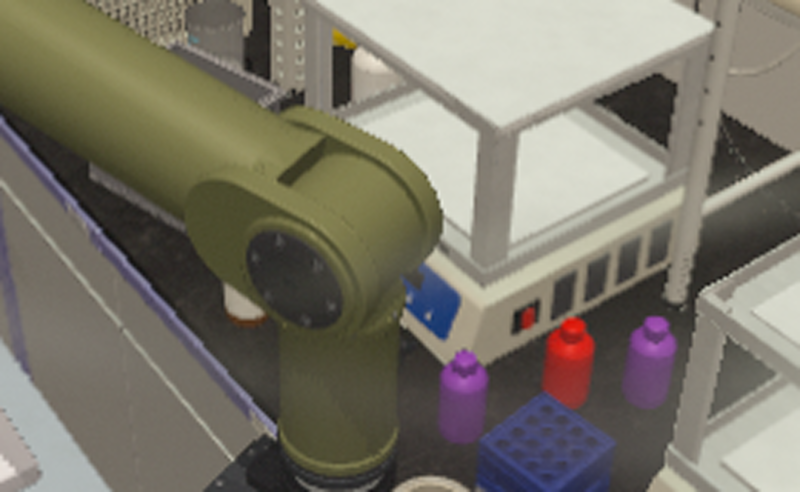

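View pics/si1.png

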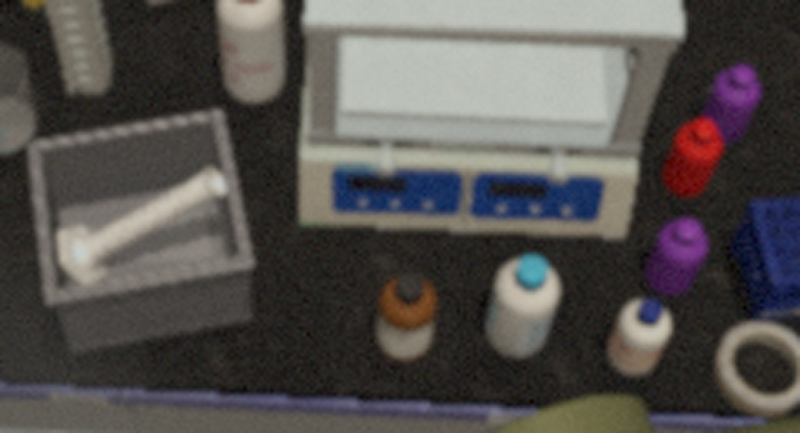

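The side picture shows the bin (crop 30–250, 113–345) with the white cylinder inside, its foot at left (78,250) and head at right (215,183). The row of bottles runs brown (407,318), white with cyan cap (525,305) and white with blue cap (640,335). The purple and red bottles at (677,255), (693,155) and (735,100) are look-alikes. Next I'll compute positions and heights.

```bash
cat > h.py <<'E'
from cell import env
import numpy as np, cv2
from scipy.optimize import least_squares
from scipy.spatial.transform import Rotation as Ro
np.set_printoptions(precision=4,suppress=True)
def proj(c,P):
    T=np.linalg.inv(c["extrinsics"]); q=np.atleast_2d(P)@T[:3,:3].T+T[:3,3]
    s=q[:,:2]/q[:,2:]; s=s*(1+c["k1"]*(s**2).sum(1,keepdims=True))
    return s*[c["fx"],c["fy"]]+[c["cx"],c["cy"]]
def ray(c,uv):
    d=(np.array(uv,float)-[c["cx"],c["cy"]])/[c["fx"],c["fy"]]; s=d.copy()
    for _ in range(10): s=d/(1+c["k1"]*(s@s))
    E=c["extrinsics"]; return E[:3,3],E[:3,:3]@[s[0],s[1],1]
def atz(c,uv,z):
    o,d=ray(c,uv); return o+d*(z-o[2])/d[2]
def binpts(p,z=.13,hx=.0985,hy=.091):
    x,y,w=p; R=Ro.from_euler('z',w).as_matrix()
    return np.array([[-hx,hy,z],[hx,hy,z],[hx,-hy,z],[-hx,-hy,z]])@R.T+[x,y,0]
def circ(p,z,r): 
    t=np.linspace(0,2*np.pi,60); return np.c_[p[0]+r*np.cos(t),p[1]+r*np.sin(t),0*t+z]
E
python3 - <<'E'
from h import *
c=env.get_calibration("side")
f=lambda u,v:np.array([220+u*.3,170+v*130/433])
C=np.array([f(32,145),f(220,113),f(250,262),f(48,300)])
r=least_squares(lambda p:(proj(c,binpts(p))-C).ravel(),[.6,.1,-1.5]);print("bin",r.x[:2],np.degrees(r.x[2]),r.fun)
for n,b,t in [("brown",(404,359),(411,276)),("cyan",(516,356),(533,256)),("blue",(634,376),(652,300)),("purple",(665,294),(690,220))]:
    for nm,R,H in [("S",.024,.104),("M",.0275,.124),("T",.0305,.139)]:
        p=atz(c,f(*b),0); d=p[:2]-c["extrinsics"][:2,3]; p[:2]+=R*d/np.linalg.norm(d)
        # height: top back edge of cap
        q=p.copy(); q[2]=H
        pr=proj(c,circ(p,H,.012)); print(n,nm,p[:2],"top row pred",pr[:,1].min(),"meas",f(*t)[1], "width pred",np.ptp(proj(c,circ(p,H*.5,R))[:,0])/.3)
print("foot",atz(c,f(80,252),.02),"head",atz(c,f(216,183),.12))
E
```

```text
bin [0.5186 0.1677] -75.4883051019462 [-1.2153 -1.0165  0.7022 -1.3084  1.2326  0.906  -0.7275  0.9321]
brown S [ 0.4477 -0.1017] top row pred 254.1334426058768 meas 252.86374133949192 width pred 48.63579467384777
brown M [ 0.4512 -0.102 ] top row pred 250.27261204528747 meas 252.86374133949192 width pred 55.98952533967027
brown T [ 0.4542 -0.1023] top row pred 247.21568139055734 meas 252.86374133949192 width pred 62.30725970449271
cyan S [ 0.4556 -0.219 ] top row pred 253.5269824410144 meas 246.85912240184757 width pred 48.572892092491884
cyan M [ 0.4589 -0.22  ] top row pred 249.7088679590391 meas 246.85912240184757 width pred 55.91907198753082
cyan T [ 0.4618 -0.2208] top row pred 246.68927073279667 meas 246.85912240184757 width pred 62.2308437433757
blue S [ 0.4378 -0.3411] top row pred 260.1657280718275 meas 260.0692840646651 width pred 49.08408057847264
blue M [ 0.4409 -0.3426] top row pred 256.464516870446 meas 260.0692840646651 width pred 56.521789444989665
blue T [ 0.4436 -0.344 ] top row pred 253.53953031148458 meas 260.0692840646651 width pred 62.91444141255587
purple S [ 0.531  -0.3799] top row pred 235.13806784825007 meas 236.05080831408776 width pred 47.38585109575089
purple M [ 0.5342 -0.3815] top row pred 231.2991575586883 meas 236.05080831408776 width pred 54.55505667071426
purple T [ 0.5369 -0.3828] top row pred 228.2777601524977 meas 236.05080831408776 width pred 60.71602326105317
foot [0.5183 0.2398 0.02  ] head [0.5493 0.0948 0.12  ]
```

View pics/side0.png

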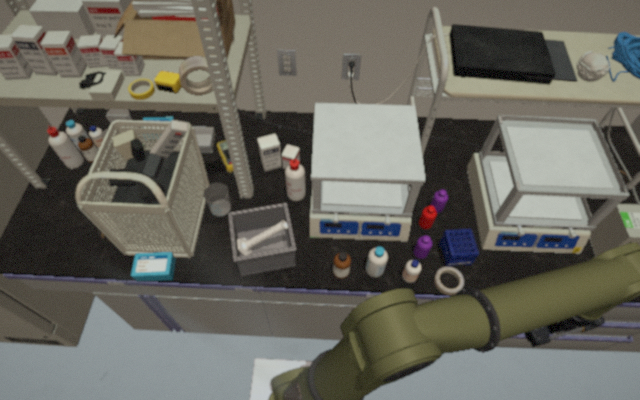

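```bash
python3 - <<'E'
from h import *
im=env.read_camera("wrist"); cv2.imwrite("pics/w0.png",im[:,:,::-1])
c=env.get_calibration("wrist"); print(c); print(env.get_obs()["tool_pos"])
for q in ["small_bottle_mid","bin"]:
    for r in env.regions_of("wrist",q)[:5]: print(q,round(r["confidence"],2),r["rect"])
E
```

```text
{'fx': 339.9842185868101, 'fy': 339.9842185868101, 'cx': 316.95699780691234, 'cy': 197.20927632732375, 'k1': -0.041915555815702166, 'extrinsics': array([[ 0.3003, -0.9186, -0.2568,  0.2666],
       [-0.9538, -0.2893, -0.0806, -0.597 ],
       [-0.0002,  0.2692, -0.9631,  0.386 ],
       [ 0.    ,  0.    ,  0.    ,  1.    ]])}
[ 0.195  -0.6201  0.1892]
```

```bash
python3 - <<'E'
from h import *
c=env.get_calibration("side")
for n,uv,z in [("basket bottom",(187,254),0),("basket top",(177,228),.33),("basket top?",(168,205),.33),("shaker base",(310,235),0),("shaker base top",(310,212),.105),("platform",(311,178),.33),("post base",(243,198),0),("tall white red bottle",(296,200),0),("beaker",(217,214),0),("table edge",(330,288),0)]:
    print(n,atz(c,uv,z))
for a in [(0.63,.31,.33),(.52,.31,.33)]: print(a,proj(c,a))
E
```

```text
basket bottom [0.4862 0.4376 0.    ]
basket top [0.4005 0.362  0.33  ]
basket top? [0.4733 0.4047 0.33  ]
shaker base [0.5832 0.0148 0.    ]
shaker base top [0.6136 0.0154 0.105 ]
platform [0.5883 0.0087 0.33  ]
post base [0.7307 0.2771 0.    ]
tall white red bottle [0.7316 0.0761 0.    ]
beaker [0.6547 0.3626 0.    ]
table edge [ 0.3856 -0.0629  0.    ]
(0.63, 0.31, 0.33) [[211.7641 162.9583]]
(0.52, 0.31, 0.33) [[204.5741 192.801 ]]
```

```bash
cat >> h.py <<'E'
def down(yaw,tilt=0.):
    """tool down at yaw (deg), then tilted by rotating about the tool y axis by tilt (deg)"""
    return Ro.from_euler('z',yaw,degrees=True)*Ro.from_euler('x',180,degrees=True)*Ro.from_euler('y',tilt,degrees=True)
def pose():
    o=env.get_obs(); return o["tool_pos"],Ro.from_euler('xyz',o["tool_rot"],degrees=True)
def plan(p1,R1,n,start=None,g=87):
    p,R=start or pose(); R1=R1; rows=[]
    for i in range(n):
        k=n-i; d=R.inv().apply((np.array(p1)-p)/k); w=(R.inv()*R1).as_rotvec()/k
        d=np.round(d*1000); w=np.round(w,3)
        rows.append([g]+[int(v) for v in d]+[float(v) for v in w])
        p=p+R.apply(d/1000); R=R*Ro.from_rotvec(w)
    for r in rows: print(r,end=",")
    print("\nend",p,R.as_euler('xyz',degrees=True)); return p,R
E
python3 - <<'E'
from h import *
s=plan([.195,-.62,.38],down(17.5),4)
plan([.37,-.33,.38],down(48),8,s)
E
```

```text
[87, 0, 0, -48, 0.0, 0.0, -0.0],[87, 0, 0, -48, 0.0, 0.0, -0.0],[87, 0, 0, -47, 0.0, 0.0, -0.0],[87, 0, 0, -48, 0.0, 0.0, -0.001],
end [ 0.1951 -0.6201  0.3802] [179.9954   0.001   17.5231]
[87, 32, -28, 0, 0.0, 0.0, -0.066],[87, 34, -26, 0, 0.0, 0.0, -0.067],[87, 35, -24, 0, 0.0, 0.0, -0.066],[87, 37, -21, 0, 0.0, 0.0, -0.067],[87, 38, -19, 0, 0.0, 0.0, -0.066],[87, 39, -16, 0, 0.0, 0.0, -0.067],[87, 40, -13, 0, 0.0, 0.0, -0.066],[87, 40, -11, 0, 0.0, 0.0, -0.067],
end [ 0.3696 -0.3301  0.3802] [179.9965   0.0032  48.0045]
```

>>> {"op": "send_rows", "data": {"plan": [[87,0,0,-48,0,0,0],[87,0,0,-48,0,0,0],[87,0,0,-47,0,0,0],[87,0,0,-48,0,0,0],[87,32,-28,0,0,0,-0.066],[87,34,-26,0,0,0,-0.067],[87,35,-24,0,0,0,-0.066],[87,37,-21,0,0,0,-0.067],[87,38,-19,0,0,0,-0.066],[87,39,-16,0,0,0,-0.067],[87,40,-13,0,0,0,-0.066],[87,40,-11,0,0,0,-0.067]]}}

```text
time_s: 1.95
tool_pos: [0.3706, -0.3285, 0.3804]
tool_rot: [180.0, 0.0, 48.1]
force: [0.8, 0.5, 0.4]
grip_width: 0.0871
```

```bash
python3 - <<'E'
from h import *
print(pose()[0],env.get_obs()["qpos"])
im=env.read_camera("wrist"); cv2.imwrite("pics/w1.png",im[:,:,::-1])
c=env.get_calibration("wrist"); np.save("c1.npy",c,allow_pickle=True)
for q in ["small_bottle_mid","mid_bottle_mid","tall_bottle_mid","bin"]:
    for r in env.regions_of("wrist",q)[:6]: print(q,round(r["confidence"],2),r["rect"])
p=proj(c,[[.438,-.341,.0],[.438,-.341,.104],[.45,-.102,0],[.46,-.22,0]]);print(p)
E
```

```text
[ 0.3706 -0.3285  0.3804] [ 57.5708  -1.226  -18.5955  83.858   -0.3736  97.2584  -2.9608]
small_bottle_mid 0.96 [334.0, 102.0, 368.8, 138.9]
small_bottle_mid 0.73 [464.3, 41.1, 519.5, 81.1]
small_bottle_mid 0.7 [392.9, 86.3, 439.0, 118.9]
small_bottle_mid 0.7 [516.5, 35.8, 582.3, 73.6]
mid_bottle_mid 0.57 [227.0, 2.8, 268.0, 21.4]
tall_bottle_mid 0.59 [287.3, 19.8, 329.8, 76.8]
[[352.2093 133.9889]
 [359.87   140.4206]
 [259.8738  11.9673]
 [314.7201  67.541 ]]
```

View pics/w1.png

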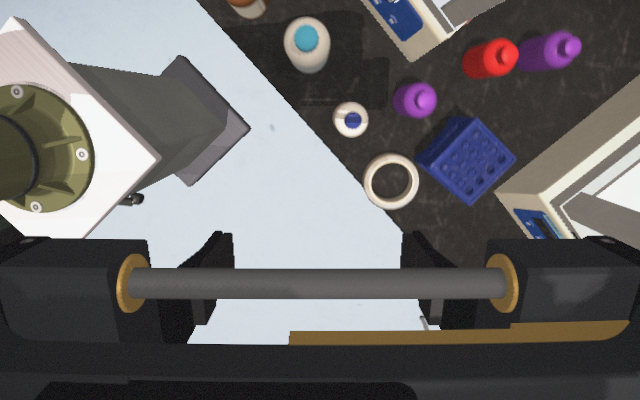

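The wrist view shows blue-cap white bottle at (350,120), the smallest of the row (others: cyan cap (307,45), brown at the top edge (248,5)); purple (415,100), (550,50) and red (490,58) are decoys. The gripper body is wide along the jaw direction.

```bash
python3 - <<'E'
from h import *
c=np.load("c1.npy",allow_pickle=True).item()
print("small cap",atz(c,(352.5,120),.104),"base-centre-ish",atz(c,(351,120),.06),"purple",atz(c,(424,101),.104),"cyan",atz(c,(306,38),.139))
plan([.50,.06,.38],down(104.5),11,(np.array([.3696,-.3301,.3802]),down(48)))
E
```

```text
small cap [ 0.4479 -0.3129  0.104 ] base-centre-ish [ 0.4484 -0.3159  0.06  ] purple [ 0.5373 -0.3568  0.104 ] cyan [ 0.4658 -0.1985  0.139 ]
[87, 34, -15, 0, 0.0, 0.0, -0.09],[87, 36, -12, 0, -0.0, 0.0, -0.09],[87, 36, -9, 0, -0.0, 0.0, -0.09],[87, 37, -5, 0, -0.0, 0.0, -0.09],[87, 37, -2, 0, -0.0, 0.0, -0.089],[87, 37, 2, 0, -0.0, 0.0, -0.09],[87, 37, 5, 0, -0.0, 0.0, -0.089],[87, 37, 8, 0, -0.0, 0.0, -0.09],[87, 36, 11, 0, -0.0, 0.0, -0.089],[87, 34, 15, 0, -0.0, 0.0, -0.09],[87, 33, 17, 0, -0.0, 0.0, -0.089],
end [0.4996 0.0595 0.3802] [180.       0.     104.4936]
```

```bash
python3 - <<'E'
from h import *
c=env.get_calibration("wrist"); im=env.read_camera("wrist"); print(c["extrinsics"],pose()[0]); 
c1=np.load("c1.npy",allow_pickle=True).item(); print(c1["extrinsics"])
for r in env.regions_of("wrist","small_bottle_mid")[:1]: print(r["rect"])
s=env.get_calibration("side"); im=env.read_camera("side"); 
for r in env.regions_of("side","small_bottle_mid")[:4]: print(r["rect"])
print("tcp in side",proj(s,pose()[0]))
cv2.imwrite("pics/s2.png",cv2.resize(im[150:300,300:500,::-1],(800,600),interpolation=cv2.INTER_CUBIC))
E
```

```text
[[ 0.7422 -0.6455 -0.1801  0.4201]
 [-0.6702 -0.7143 -0.2015 -0.2746]
 [ 0.0014  0.2702 -0.9628  0.5771]
 [ 0.      0.      0.      1.    ]] [ 0.3691 -0.3313  0.3802]
[[ 0.7541 -0.6336 -0.1729  0.4246]
 [-0.6567 -0.7267 -0.2014 -0.2644]
 [ 0.0019  0.2654 -0.9641  0.5783]
 [ 0.      0.      0.      1.    ]]
[516.5, 29.4, 581.0, 73.8]
[408.6, 265.7, 424.4, 279.7]
tcp in side [[440.0035 240.4058]]
```

View pics/s2.png

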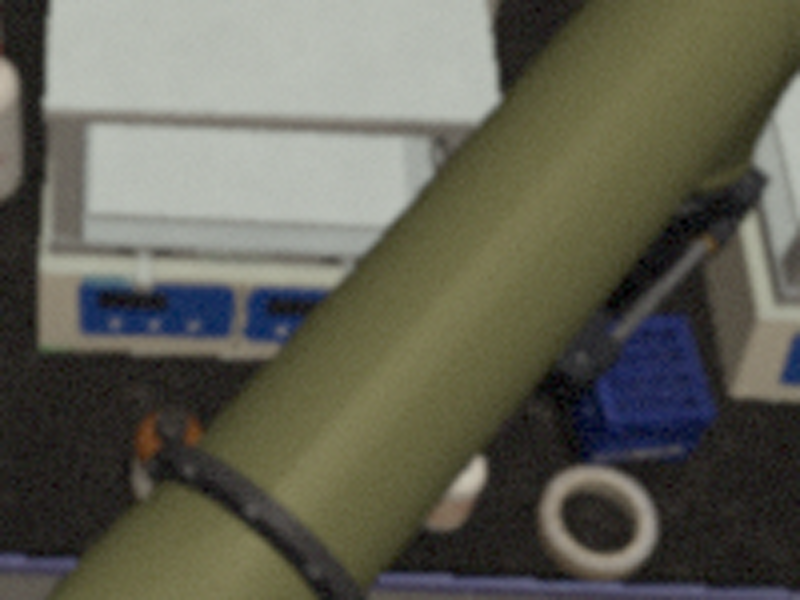

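The settled wrist calibration differs from the earlier one, because the arm was still moving at that look. From now on I'll add settle rows before looking.

>>> {"op": "send_rows", "data": {"plan": [[87,34,-15,0,0,0,-0.09],[87,36,-12,0,0,0,-0.09],[87,36,-9,0,0,0,-0.09],[87,37,-5,0,0,0,-0.09],[87,37,-2,0,0,0,-0.089],[87,37,2,0,0,0,-0.09],[87,37,5,0,0,0,-0.089],[87,37,8,0,0,0,-0.09],[87,36,11,0,0,0,-0.089],[87,34,15,0,0,0,-0.09],[87,33,17,0,0,0,-0.089],[87,0,0,0,0,0,0]]}}

```text
time_s: 3.6
tool_pos: [0.5006, 0.0647, 0.38]
tool_rot: [180.0, -0.2, 105.0]
force: [-0.1, 1.0, 0.5]
grip_width: 0.0867
```

>>> {"op": "send_rows", "data": {"plan": [[87,0,0,0,0,0,0],[87,0,0,0,0,0,0],[87,0,0,0,0,0,0]]}}

```text
time_s: 3.9
tool_pos: [0.5004, 0.0573, 0.3801]
tool_rot: [-180.0, 0.0, 104.2]
force: [-0.3, -0.5, 0.3]
grip_width: 0.0867
```

```bash
python3 - <<'E'
from h import *
c=env.get_calibration("wrist"); im=env.read_camera("wrist"); o=env.get_obs(); print(o["tool_pos"],o["tool_rot"],o["qpos"],np.abs(o["joint_velocities"]).max())
np.save("c2.npy",c,allow_pickle=True); print(c["extrinsics"][:3,3])
cv2.imwrite("pics/w2.png",im[:,:,::-1])
for q in ["bin","cylinder_mid"]:
    for r in env.regions_of("wrist",q)[:3]: print(q,round(r["confidence"],2),r["rect"])
E
```

```text
[0.5004 0.0575 0.3801] [-179.988     0.0265  104.2491] [ 34.1081   0.8173 -43.8201  82.127    0.5981  97.2928   4.6159] 0.5453662501319773
[0.4829 0.1302 0.5769]
bin 0.72 [281.3, 0.1, 428.7, 155.9]
cylinder_mid 0.7 [330.6, 14.7, 378.1, 148.0]
```

View pics/w2.png

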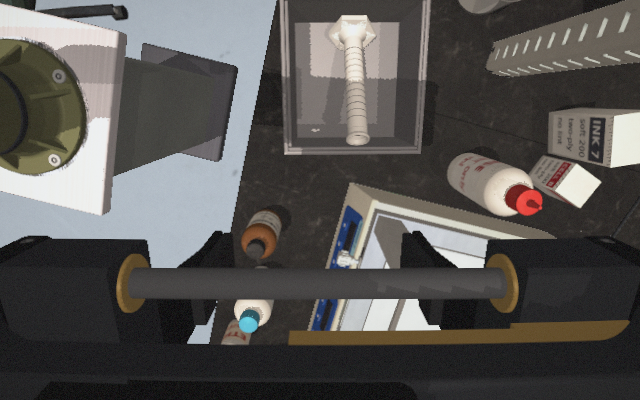

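```bash
python3 - <<'E'
from h import *
c=np.load("c2.npy",allow_pickle=True).item(); s=env.get_calibration("side")
f=lambda u,v:np.array([220+u*.3,170+v*130/433])
C=np.array([f(32,145),f(220,113),f(250,262),f(48,300)])
def res(p):
    P=binpts(p); w=proj(c,P)  # order: (-x,+y),(+x,+y),(+x,-y),(-x,-y)
    near=w[1:3]-np.array([[427,151],[285,154]])
    # side edges at row 10
    def at(a,b,row): return a[0]+(b[0]-a[0])*(row-a[1])/(b[1]-a[1])
    return np.r_[near.ravel()*1,at(w[1],w[0],15)-431,at(w[2],w[3],15)-279.5,(proj(s,P)-C).ravel()*.5]
r=least_squares(res,[.52,.168,-1.32]);print(r.x,np.degrees(r.x[2]),r.fun)
b=r.x; np.save("bin.npy",b)
Rb=Ro.from_euler('z',b[2]).as_matrix(); o=np.array([b[0],b[1],0])
def cyl(q): # foot bin x,y,z, lean, heading
    d=np.array([np.sin(q[2])*np.cos(q[3]),np.sin(q[2])*np.sin(q[3]),np.cos(q[2])]); F=np.array([q[0],q[1],.005+.031*np.sin(q[2])])
    return F,d
def resc(q):
    F,d=cyl(q); P=(np.array([F+d*.18,F+d*.02,F+d*.1])@Rb.T)+o; w=proj(c,P)
    return np.r_[(w[0]-[358,138]),(w[1]-[351.5,41])*.7,(w[2,0]-355)*.5,(q[2]-np.radians(56))*100]
q=least_squares(resc,[-.06,0,.98,0]).x; F,d=cyl(q)
print("foot,lean,head",q[:2],np.degrees(q[2:]),resc(q)); 
for t in [0,.09,.14,.15,.18]: print(t,"bin",F+d*t,"world",Rb@(F+d*t)+o)
E
```

```text
[ 0.5224  0.1747 -1.2945] -74.16885495965344 [-2.583  -0.1009  1.7805  0.5877 -0.117   0.3733 -1.836  -0.7039 -0.9932
 -1.3855 -0.188  -0.5158 -1.0122  0.1094]
foot,lean,head [-0.0696  0.0039] [55.9349 -0.4276] [ 0.0436  0.1943  0.0589 -0.2936 -0.1692 -0.1136]
0 bin [-0.0696  0.0039  0.0307] world [0.5072 0.2428 0.0307]
0.09 bin [0.0049 0.0034 0.0811] world [0.527  0.1709 0.0811]
0.14 bin [0.0463 0.0031 0.1091] world [0.538  0.131  0.1091]
0.15 bin [0.0546 0.003  0.1147] world [0.5402 0.123  0.1147]
0.18 bin [0.0795 0.0028 0.1315] world [0.5468 0.099  0.1315]
```

Wrist view: bin rim with near corners at (285,154) and (427,151); cylinder foot at (350,33), head at (358,137), consistent with the description. Now I'll plan the grasp.

```bash
cat >> h.py <<'E'
try:
    _b=np.load("bin.npy"); RB=Ro.from_euler('z',_b[2]); OB=np.array([_b[0],_b[1],0]); YB=np.degrees(_b[2])+180
except Exception: pass
def tcp(grip,tilt,back=0.,off=.0187):
    """bin-frame grip point -> world TCP, rotation"""
    R=down(YB,tilt); return OB+RB.apply(grip)+R.apply([0,0,off-back]),R
E
python3 - <<'E'
from h import *
s=(np.array([.4996,.0595,.3802]),down(104.49))
g=[.0505,.003,.112]
s=plan(*tcp(g,20,.13),5,s,60)
s=plan(*tcp(g,20),4,s,60)
E
```

```text
[60, 3, 11, 33, 0.001, 0.07, -0.005],[60, 1, 11, 33, 0.001, 0.07, -0.005],[60, -1, 11, 33, 0.001, 0.07, -0.004],[60, -3, 12, 32, 0.001, 0.07, -0.005],[60, -6, 11, 33, -0.0, 0.069, -0.004],
end [0.5491 0.0904 0.2162] [-179.9937  -19.9976  105.8122]
[60, 0, 0, 32, 0.0, 0.0, -0.0],[60, 0, 0, 33, 0.0, 0.0, -0.0],[60, 0, 0, 32, 0.0, 0.0, -0.0],[60, 0, 0, 33, 0.0, 0.0, -0.0],
end [0.537  0.1332 0.094 ] [-179.9937  -19.9976  105.8122]
```

>>> {"op": "send_rows", "data": {"plan": [[60,3,11,33,0,0.07,-0.005],[60,1,11,33,0,0.07,-0.005],[60,-1,11,33,0,0.07,-0.004],[60,-3,12,32,0,0.07,-0.005],[60,-6,11,33,0,0.069,-0.004],[60,0,0,0,0,0,0],[60,0,0,32,0,0,0],[60,0,0,33,0,0,0],[60,0,0,32,0,0,0],[60,0,0,20,0,0,0],[60,0,0,13,0,0,0],[60,0,0,0,0,0,0]], "grip_force": 15}}

```text
time_s: 5.25
tool_pos: [0.5379, 0.1337, 0.0942]
tool_rot: [179.8, -20.0, 105.9]
force: [-0.1, -0.2, -0.1]
grip_width: 0.06
```

>>> {"op": "send_rows", "data": {"plan": [[60,0,0,0,0,0,0],[60,0,0,0,0,0,0]]}}

```text
time_s: 5.45
tool_pos: [0.54, 0.1326, 0.0957]
tool_rot: [179.6, -19.9, 105.8]
force: [-0.1, 0.2, -0.7]
grip_width: 0.0602
```

```bash
python3 - <<'E'
from h import *
o=env.get_obs(); print(o["tool_pos"],o["tool_rot"],o["qpos"],o["force"])
c=env.get_calibration("wrist"); im=env.read_camera("wrist"); s=env.read_camera("side")
cv2.imwrite("pics/w3.png",np.hstack([cv2.resize(im[40:340,140:500],(480,400)),cv2.resize(s[190:290,220:300],(320,400))])[:,:,::-1])
E
```

```text
[0.54   0.1326 0.0957] [179.613  -19.9159 105.8153] [ 33.2253  19.2161 -42.2599 100.993   -7.5714  67.2127  11.1611] [-0.0845  0.2322 -0.7447]
```

View pics/w3.png

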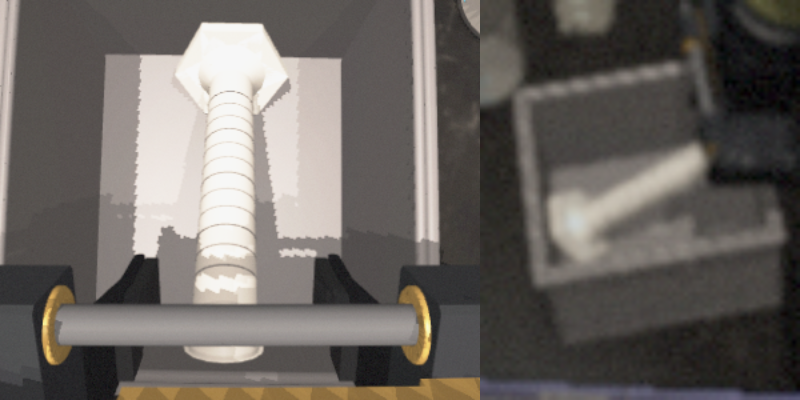

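The barrel lies squarely between the fingers (crop: barrel at x≈225, fingers at 150 and 325). Close, then plan the tip-up.

>>> {"op": "send_rows", "data": {"plan": [[15,0,0,0,0,0,0],[15,0,0,0,0,0,0],[15,0,0,0,0,0,0],[15,0,0,0,0,0,0],[15,0,0,0,0,0,0],[15,0,0,0,0,0,0]], "grip_force": 25}}

```text
time_s: 6.15
tool_pos: [0.5385, 0.1331, 0.094]
tool_rot: [179.8, -20.0, 105.8]
force: [-0.6, -0.2, 0.4]
grip_width: 0.0207
```

```bash
python3 - <<'E'
from h import *
o=env.get_obs(); print(o["tool_pos"],o["tool_rot"],o["grip_width"],o["force"])
s=(np.array([.537,.1332,.094]),Ro.from_euler('xyz',[-179.994,-19.998,105.812],degrees=True))
y=.003
s=plan(*tcp([.050,y,.126],15),2,s,15)
s=plan(*tcp([.044,y,.152],0),3,s,15)
s=plan(*tcp([.043,y,.163],-18),4,s,15)
s=plan(*tcp([.042,y,.162],-36),5,s,15)
np.save("cmd.npy",np.r_[s[0],s[1].as_quat()])
E
```

```text
[0.5385 0.1331 0.094 ] [179.7807 -19.991  105.8093] 0.020673274496648016 [-0.6289 -0.2381  0.3748]
[15, 2, 0, -7, -0.0, -0.044, -0.0],[15, 1, 0, -7, -0.0, -0.043, -0.0],
end [0.5375 0.1316 0.1082] [-179.9942  -15.0133  105.8125]
[15, 3, 0, -8, -0.0, -0.087, -0.0],[15, 2, 0, -8, -0.0, -0.088, -0.0],[15, 1, 0, -8, -0.0, -0.087, -0.0],
end [0.537  0.1332 0.133 ] [-179.9944   -0.0018  105.8141]
[15, -1, 0, -3, -0.0, -0.079, -0.0],[15, -2, 0, -3, -0.0, -0.078, -0.0],[15, -2, 0, -3, -0.0, -0.079, -0.0],[15, -1, 0, -3, -0.0, -0.078, -0.0],
end [0.5382 0.1289 0.1456] [-179.9941   17.9891  105.8159]
[15, -1, 0, 0, -0.0, -0.063, -0.0],[15, -1, 0, 0, -0.0, -0.063, -0.0],[15, -1, 0, 0, -0.0, -0.063, -0.0],[15, -1, 0, 0, -0.0, -0.063, -0.0],[15, -1, 0, 1, -0.0, -0.062, -0.0],
end [0.5396 0.124  0.1469] [-179.993    35.98    105.8181]
```

>>> {"op": "send_rows", "data": {"plan": [[15,0,0,0,0,0,0],[15,0,0,0,0,0,0]]}}

```text
time_s: 6.35
tool_pos: [0.5385, 0.1331, 0.094]
tool_rot: [179.8, -20.0, 105.8]
force: [-0.5, -0.1, 0.4]
grip_width: 0.0206
```

```bash
python3 - <<'E'
from h import *
im=env.read_camera("wrist"); s=env.read_camera("side")
print(env.get_obs()["grip_width"])
cv2.imwrite("pics/w4.png",np.hstack([cv2.resize(im[40:340,140:500],(480,400)),cv2.resize(s[190:290,220:300],(320,400))])[:,:,::-1])
E
```

```text
0.0210325286078139
```

View pics/w4.png

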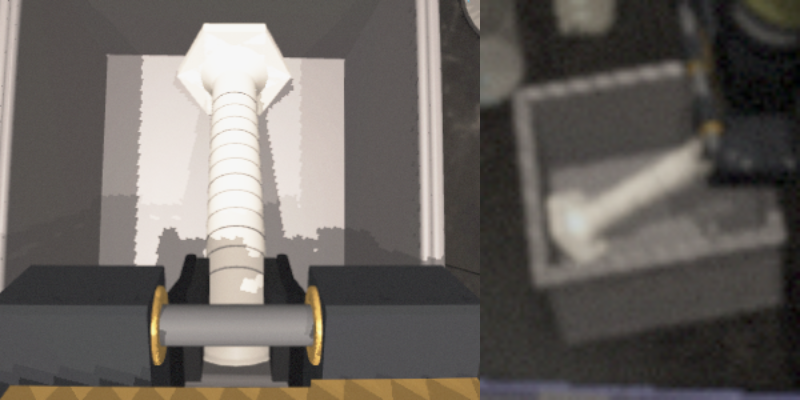

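The cylinder is gripped: the width holds at about 20.7 mm, well above the commanded 15. Now tip it up.

>>> {"op": "send_rows", "data": {"plan": [[15,2,0,-7,0,-0.044,0],[15,1,0,-7,0,-0.043,0],[15,3,0,-8,0,-0.087,0],[15,2,0,-8,0,-0.088,0],[15,1,0,-8,0,-0.087,0],[15,-1,0,-3,0,-0.079,0],[15,-2,0,-3,0,-0.078,0],[15,-2,0,-3,0,-0.079,0],[15,-1,0,-3,0,-0.078,0],[15,0,0,0,0,0,0],[15,0,0,0,0,0,0]]}}

```text
time_s: 7.55
tool_pos: [0.5393, 0.1293, 0.1451]
tool_rot: [179.8, 17.9, 105.8]
force: [0.6, -0.3, -1.2]
grip_width: 0.0208
```

>>> {"op": "send_rows", "data": {"plan": [[15,-1,0,0,0,-0.063,0],[15,-1,0,0,0,-0.063,0],[15,-1,0,0,0,-0.063,0],[15,-1,0,0,0,-0.063,0],[15,-1,0,1,0,-0.062,0],[15,0,0,0,0,0,0],[15,0,0,0,0,0,0],[15,0,0,0,0,0,0]]}}

```text
time_s: 8.35
tool_pos: [0.5416, 0.1225, 0.1473]
tool_rot: [179.7, 35.9, 105.4]
force: [-0.1, 0.2, -1.1]
grip_width: 0.021
```

```bash
python3 - <<'E'
from h import *
o=env.get_obs(); print(o["tool_pos"],o["tool_rot"],o["qpos"],o["force"],o["grip_width"])
im=env.read_camera("wrist"); s=env.read_camera("side"); a=env.read_camera("scene")
cv2.imwrite("pics/w5.png",np.hstack([cv2.resize(im[40:340,140:500],(480,400)),cv2.resize(s[190:290,220:300],(320,400))])[:,:,::-1])
cv2.imwrite("pics/sc5.png",a[:,:,::-1])
c=env.get_calibration("wrist"); R,t=RB,OB
E
```

```text
[0.5416 0.1225 0.1473] [179.6879  35.9265 105.3894] [ -4.7214  21.0879 -40.9985  98.7725  44.0812  88.1424 -41.3885] [-0.0745  0.2006 -1.138 ] 0.021022260913068296
```

View pics/w5.png

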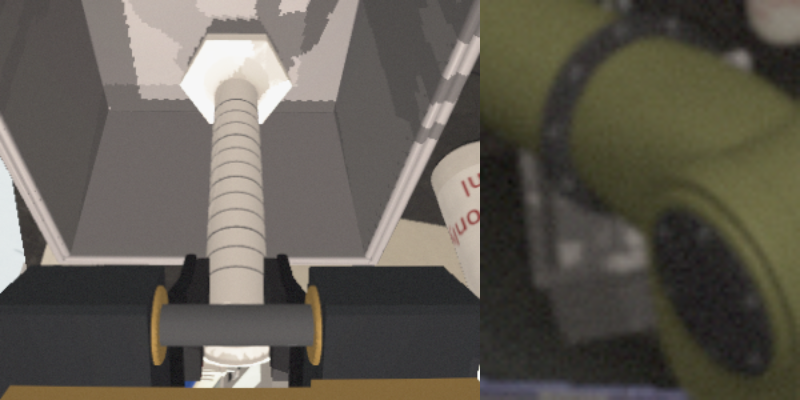

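```bash
python3 - <<'E'
from h import *
p,R=pose(); c=env.get_calibration("wrist")
G=p-R.apply([0,0,.0187]); gb=RB.inv().apply(G-OB); print("grip bin",gb, c["extrinsics"][:3,3])
for lean in (-4,0,4):
    d=RB.apply([np.sin(np.radians(lean)),0,np.cos(np.radians(lean))])
    for s0 in (.14,.145,.15):
        a=np.arange(6)*np.pi/3
        F=G-d*(s0-.004); print(lean,s0,proj(c,F),proj(c,G+d*.0)[0])
im=cv2.imread("pics/w5.png")[:,:480]; g=cv2.cvtColor(im,cv2.COLOR_BGR2GRAY)
col=g[:,237]; print([(i,int(col[i])) for i in range(20,130,4)])
E
```

```text
grip bin [0.0441 0.0041 0.1626] [0.4945 0.292  0.2634]
-4 0.14 [[314.4275 104.3096]] [314.8769 237.9041]
-4 0.145 [[314.4169 101.0496]] [314.8769 237.9041]
-4 0.15 [[314.4066  97.8675]] [314.8769 237.9041]
0 0.14 [[314.3187  94.4023]] [314.8769 237.9041]
0 0.145 [[314.3052  90.8124]] [314.8769 237.9041]
0 0.15 [[314.292   87.3043]] [314.8769 237.9041]
4 0.14 [[314.2061  84.4635]] [314.8769 237.9041]
4 0.145 [[314.1894  80.5199]] [314.8769 237.9041]
4 0.15 [[314.1731  76.6615]] [314.8769 237.9041]
[(20, 119), (24, 107), (28, 109), (32, 113), (36, 185), (40, 232), (44, 247), (48, 247), (52, 247), (56, 247), (60, 246), (64, 243), (68, 237), (72, 214), (76, 204), (80, 186), (84, 187), (88, 187), (92, 187), (96, 187), (100, 177), (104, 187), (108, 186), (112, 186), (116, 187), (120, 180), (124, 188), (128, 188)]
```

Cylinder lifted about 10 mm inside the bin and near upright, by my estimate about 3° over. I'll correct that a little and lower it until contact with a softer grip.

>>> {"op": "send_rows", "data": {"plan": [[15,0.8,0,0,0,0.044,0],[15,0,0,0,0,0,0],[15,1.1,0,1.7,0,0,0],[15,1.1,0,1.7,0,0,0],[15,1.1,0,1.7,0,0,0],[15,1.1,0,1.7,0,0,0],[15,0,0,0,0,0,0],[15,0,0,0,0,0,0]], "grip_force": 12}}

```text
time_s: 9.3
tool_pos: [0.5408, 0.1246, 0.1382]
tool_rot: [179.8, 33.5, 105.6]
force: [-0.6, 0.0, -1.6]
grip_width: 0.0223
```

>>> {"op": "send_rows", "data": {"plan": [[15,1.1,0,1.7,0,0,0],[15,0,0,0,0,0,0],[15,0,0,0,0,0,0]]}}

```text
time_s: 9.6
tool_pos: [0.5409, 0.1244, 0.1363]
tool_rot: [179.7, 33.5, 105.6]
force: [-0.2, 0.3, -1.1]
grip_width: 0.0223
```

>>> {"op": "send_rows", "data": {"plan": [[15,0.6,0,0.8,0,0,0],[15,0,0,0,0,0,0],[15,0,0,0,0,0,0]]}}

```text
time_s: 9.9
tool_pos: [0.5408, 0.1244, 0.1353]
tool_rot: [179.7, 33.5, 105.6]
force: [0.6, -0.3, -2.3]
grip_width: 0.0222
```

>>> {"op": "send_rows", "data": {"plan": [[15,0.6,0,0.8,0,0,0],[15,0.6,0,0.8,0,0,0],[15,0,0,0,0,0,0],[15,0,0,0,0,0,0]]}}

```text
time_s: 10.3
tool_pos: [0.5408, 0.1246, 0.1333]
tool_rot: [179.7, 33.5, 105.6]
force: [0.7, 0.3, -1.4]
grip_width: 0.0223
```

>>> {"op": "send_rows", "data": {"plan": [[15,0.6,0,0.8,0,0,0],[15,0.6,0,0.8,0,0,0],[15,0,0,0,0,0,0],[15,0,0,0,0,0,0]]}}

```text
time_s: 10.7
tool_pos: [0.5414, 0.1251, 0.1327]
tool_rot: [179.6, 33.5, 105.5]
force: [-0.8, 1.5, 5.3]
grip_width: 0.0221
```

Contact reached: the vertical force went from −1.2 to +5.3 N. Soften the grip so the foot can seat, then open.

>>> {"op": "send_rows", "data": {"plan": [[15,0,0,0,0,0,0],[15,0,0,0,0,0,0],[15,0,0,0,0,0,0],[15,0,0,0,0,0,0]], "grip_force": 3}}

```text
time_s: 11.1
tool_pos: [0.541, 0.1248, 0.1316]
tool_rot: [179.7, 33.5, 105.6]
force: [-1.1, 1.0, 4.8]
grip_width: 0.0231
```

>>> {"op": "send_rows", "data": {"plan": [[27,0,0,0,0,0,0],[30,0,0,0,0,0,0],[34,0,0,0,0,0,0],[40,0,0,0,0,0,0],[46,0,0,0,0,0,0],[50,0,0,0,0,0,0],[50,0,0,0,0,0,0]]}}

```text
time_s: 11.8
tool_pos: [0.5408, 0.1247, 0.1313]
tool_rot: [179.7, 33.5, 105.6]
force: [0.2, 0.5, -0.2]
grip_width: 0.0486
```

```bash
python3 - <<'E'
from h import *
o=env.get_obs(); print(o["tool_pos"],o["tool_rot"],o["force"],o["grip_width"])
im=env.read_camera("wrist"); cv2.imwrite("pics/w6.png",im[:,:,::-1])
p,R=pose(); c=env.get_calibration("wrist"); np.save("c6.npy",c,allow_pickle=True)
E
```

```text
[0.5408 0.1247 0.1313] [179.7416  33.4645 105.5886] [ 0.1677  0.52   -0.1583] 0.04863705259734287
```

View pics/w6.png

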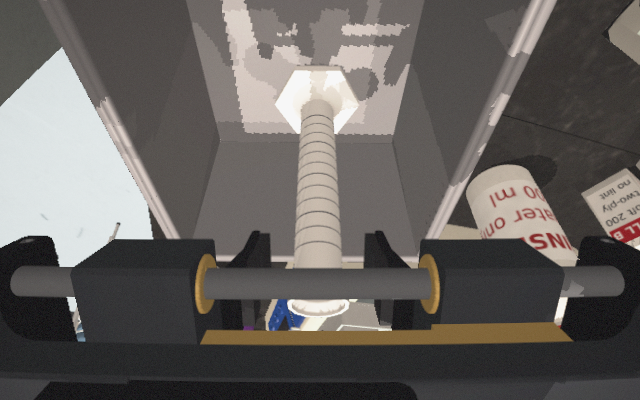

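The cylinder stands free on its foot near the +x wall: foot at (317,100), barrel at (318,190). Back the tool to vertical around the barrel, then lift straight out.

```bash
python3 - <<'E'
from h import *
p,R=pose(); G=p-R.apply([0,0,.0187]); gb=RB.inv().apply(G-OB); print(gb)
s=(p,R)
for t in (-25,-16,-8,0): s=plan(*tcp(gb,t),1,s,50)
s=plan(*tcp(gb+np.array([0,0,.04]),0),2,s,50)
s=plan([s[0][0],s[0][1],.38],down(YB),5,s,50)
print()
s=plan([.37,-.33,.36],down(48),11,s,60)
s=plan([.37,-.33,.28],down(48),2,s,60)
E
```

```text
[0.0428 0.0039 0.1469]
[50, 3, 0, 0, 0.002, 0.148, -0.003],
end [0.5401 0.1271 0.1297] [179.9656  24.9865 105.8108]
[50, 3, 0, 0, 0.0, 0.157, -0.0],
end [0.5394 0.1297 0.1284] [179.9676  15.9911 105.8164]
[50, 2, 0, -1, 0.001, 0.139, -0.0],
end [0.5388 0.1318 0.1288] [-179.9749    8.027   105.817 ]
[50, 3, 0, 0, -0.0, 0.14, -0.0],
end [0.538  0.1347 0.1284] [-179.9752    0.0056  105.8135]
[50, 0, 0, -20, -0.0, 0.0, -0.0],[50, 0, 0, -20, -0.0, 0.0, -0.0],
end [0.538  0.1347 0.1684] [-179.9752    0.0056  105.8135]
[50, 0, 0, -42, -0.0, 0.0, -0.0],[50, 0, 0, -42, -0.0, 0.0, -0.0],[50, 0, 0, -43, -0.0, 0.0, -0.0],[50, 0, 0, -42, -0.0, 0.0, -0.0],[50, 0, 0, -43, -0.0, 0.0, -0.0],
end [0.5381 0.1347 0.3804] [-179.9752    0.0056  105.8135]

[60, -36, -26, 2, -0.0, 0.0, 0.092],[60, -39, -23, 2, -0.0, 0.0, 0.092],[60, -41, -19, 2, -0.0, 0.0, 0.092],[60, -42, -15, 2, -0.0, 0.0, 0.092],[60, -43, -11, 2, -0.0, 0.0, 0.092],[60, -44, -7, 2, -0.0, 0.0, 0.092],[60, -45, -3, 2, -0.0, 0.0, 0.091],[60, -45, 1, 2, -0.0, 0.0, 0.092],[60, -45, 5, 2, -0.0, 0.0, 0.091],[60, -44, 9, 1, -0.0, 0.0, 0.092],[60, -44, 12, 2, -0.0, 0.0, 0.091],
end [ 0.3695 -0.3299  0.3595] [-179.9915    0.024    48.002 ]
[60, 0, 0, 40, -0.0, 0.0, 0.0],[60, 0, 0, 40, -0.0, 0.0, 0.0],
end [ 0.3695 -0.3299  0.2795] [-179.9915    0.024    48.002 ]
```

>>> {"op": "send_rows", "data": {"plan": [[50,2.8,0,0,0,0.146,0],[50,2.8,0,0,0,0.146,0],[50,2.8,0,0,0,0.146,0],[50,2.6,0,-0.5,0,0.146,0],[50,0,0,0,0,0,0],[50,0,0,0,0,0,0],[50,0,0,-20,0,0,0],[50,0,0,-20,0,0,0],[50,0,0,-30,0,0,0]]}}

```text
time_s: 12.75
tool_pos: [0.5357, 0.1366, 0.1972]
tool_rot: [180.0, 0.0, 106.0]
force: [0.7, -0.3, 0.0]
grip_width: 0.0499
```

>>> {"op": "send_rows", "data": {"plan": [[50,0,0,-45,0,0,0],[50,0,0,-45,0,0,0],[50,0,0,-45,0,0,0],[50,0,0,-45,0,0,0],[50,0,0,0,0,0,0]]}}

```text
time_s: 13.25
tool_pos: [0.5383, 0.1382, 0.3842]
tool_rot: [179.2, 0.1, 106.0]
force: [0.5, 0.1, -0.4]
grip_width: 0.0501
```

```bash
python3 - <<'E'
from h import *
o=env.get_obs(); print(o["tool_pos"],o["tool_rot"],o["force"],o["grip_width"])
for n in ("side","wrist"):
    im=env.read_camera(n); cv2.imwrite(f"pics/{n}7.png",im[:,:,::-1])
    for r in env.regions_of(n,"cylinder_mid")[:2]: print(n,r["confidence"],r["rect"])
print("pred wrist foot/head",proj(env.get_calibration("wrist"),OB+RB.apply([[.043,.004,.005],[.043,.004,.185]])))
E
```

```text
[0.5383 0.1382 0.3842] [179.2321   0.0887 105.9883] [ 0.512   0.1278 -0.4071] 0.05007219751332032
side 0.63 [268.2, 216.1, 276.6, 252.7]
wrist 0.91 [294.8, 132.1, 337.9, 186.7]
pred wrist foot/head [[316.2473 148.9441]
 [316.4897 169.8135]]
```

The network boxes match a standing cylinder (wrist box 295–338 × 132–187, predicted axis 149→170). Now go to the bottle.

>>> {"op": "send_rows", "data": {"plan": [[60,-36,-26,2,0,0,0.092],[60,-39,-23,2,0,0,0.092],[60,-41,-19,2,0,0,0.092],[60,-42,-15,2,0,0,0.092],[60,-43,-11,2,0,0,0.092],[60,-44,-7,2,0,0,0.092],[60,-45,-3,2,0,0,0.091],[60,-45,1,2,0,0,0.092],[60,-45,5,2,0,0,0.091],[60,-44,9,1,0,0,0.092],[60,-44,12,2,0,0,0.091],[60,0,0,30,0,0,0]]}}

```text
time_s: 14.65
tool_pos: [0.3646, -0.3372, 0.3259]
tool_rot: [179.7, -0.0, 47.2]
force: [0.8, -0.3, -1.0]
grip_width: 0.06
```

>>> {"op": "send_rows", "data": {"plan": [[60,0,0,40,0,0,0],[60,0,0,0,0,0,0],[60,0,0,0,0,0,0],[60,0,0,0,0,0,0],[60,0,0,0,0,0,0]]}}

```text
time_s: 15.15
tool_pos: [0.3693, -0.3304, 0.288]
tool_rot: [179.7, -0.2, 48.0]
force: [0.3, -0.0, 0.2]
grip_width: 0.0599
```

```bash
python3 - <<'E'
from h import *
o=env.get_obs(); print(o["tool_pos"],o["tool_rot"],o["force"],np.abs(o["joint_velocities"]).max())
c=env.get_calibration("wrist"); im=env.read_camera("wrist"); np.save("c8.npy",c,allow_pickle=True)
cv2.imwrite("pics/w8.png",im[:,:,::-1])
h=cv2.cvtColor(im,cv2.COLOR_RGB2HSV)
for q in ["small_bottle_mid","mid_bottle_mid","tall_bottle_mid"]:
    for r in env.regions_of("wrist",q)[:5]: print(q,round(r["confidence"],2),r["rect"],h[r["region"]].mean(0))
m=cv2.inRange(h,(105,100,60),(125,255,255)); n,l,st,ce=cv2.connectedComponentsWithStats(m)
for i in range(1,n):
    if st[i,4]>40: print("blue",st[i],ce[i],atz(c,ce[i],.104))
E
```

```text
[ 0.3693 -0.3304  0.288 ] [179.6811  -0.1686  47.9676] [ 0.2824 -0.0033  0.2341] 0.3570817371692419
small_bottle_mid 0.85 [490.2, 25.9, 565.1, 75.8] [  8.4166 190.3837 179.8855]
small_bottle_mid 0.59 [406.8, 80.0, 466.3, 121.0] [143.5595 136.7249 157.9556]
small_bottle_mid 0.55 [556.1, 17.7, 638.9, 69.0] [143.5727 136.462  128.7188]
tall_bottle_mid 0.72 [276.1, 4.0, 332.4, 72.1] [ 44.1136  58.0137 188.7882]
blue [398   0  49  26 769] [423.2341   9.3615] [ 0.5647 -0.2787  0.104 ]
blue [350 114  21  21 330] [360.3515 124.2364] [ 0.4412 -0.3242  0.104 ]
blue [ 431  120  127  107 7644] [494.6562 169.0144] [ 0.5246 -0.4666  0.104 ]
blue [548 227  42  34 629] [567.655  239.5707] [ 0.5444 -0.6036  0.104 ]
```

View pics/w8.png

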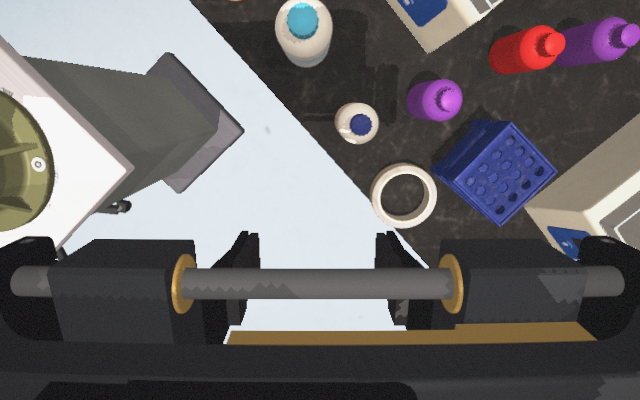

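The blue-capped bottle is at (357,123), isolated from the purple one at (436,100) and the ring at (403,195). Descend for a second, closer measurement.

>>> {"op": "send_rows", "data": {"plan": [[60,0,0,30,0,0,0],[60,0,0,30,0,0,0],[60,0,0,20,0,0,0],[60,0,0,0,0,0,0],[60,0,0,0,0,0,0],[60,0,0,0,0,0,0],[60,0,0,0,0,0,0]]}}

```text
time_s: 16.05
tool_pos: [0.3693, -0.3306, 0.2074]
tool_rot: [179.7, -0.2, 47.9]
force: [0.2, 0.0, 0.9]
grip_width: 0.06
```

```bash
python3 - <<'E'
from h import *
s=env.get_calibration("side"); print("side cap",atz(s,(415.6,263),.104))
o=env.get_obs(); print(o["tool_pos"],o["tool_rot"],np.abs(o["joint_velocities"]).max())
c=env.get_calibration("wrist"); im=env.read_camera("wrist")
cv2.imwrite("pics/w9.png",im[:,:,::-1])
h=cv2.cvtColor(im,cv2.COLOR_RGB2HSV)
m=cv2.inRange(h,(105,100,60),(125,255,255)); n,l,st,ce=cv2.connectedComponentsWithStats(m)
for i in range(1,n):
    if st[i,4]>200: print("blue",st[i],ce[i],atz(c,ce[i],.104))
m=cv2.inRange(h,(0,0,150),(180,70,255)); n,l,st,ce=cv2.connectedComponentsWithStats(m)
for i in range(1,n):
    if st[i,4]>500: print("white",st[i],ce[i],atz(c,ce[i],.08))
E
```

```text
side cap [ 0.4393 -0.3297  0.104 ]
[ 0.3693 -0.3306  0.2074] [179.7316  -0.1767  47.9223] 0.4440937618634085
blue [359 116  27  28 546] [372.1538 129.7198] [ 0.441  -0.3243  0.104 ]
blue [  452   122   160   123 11638] [533.3477 181.3246] [ 0.5229 -0.4603  0.104 ]
white [    0     0   461   269 43952] [215.0433 145.9991] [ 0.3219 -0.2395  0.08  ]
white [ 263    0   74   45 2065] [300.4663  22.1148] [ 0.4558 -0.2146  0.08  ]
white [ 420    0  100   42 2048] [464.8052  14.7891] [ 0.5681 -0.306   0.08  ]
white [   0   90  102  158 8736] [ 37.8011 174.7035] [ 0.1692 -0.1381  0.08  ]
white [ 342  103   52   51 1448] [365.828  126.1823] [ 0.4404 -0.3217  0.08  ]
white [566 226  74  24 662] [601.3006 235.8822] [ 0.5554 -0.5767  0.08  ]
white [ 223  299  184   45 4884] [316.     315.4359] [ 0.2687 -0.4419  0.08  ]
```

```bash
python3 - <<'E'
from h import *
p,R=pose()
s=plan([.441,-.325,.207],down(48),3,None,60)
s=plan([.441,-.325,.0905],down(48),6,s,60)
E
```

```text
[60, 17, 17, 0, 0.001, -0.001, -0.0],[60, 18, 16, 0, 0.002, -0.001, -0.001],[60, 17, 17, 0, 0.001, -0.001, -0.0],
end [ 0.4411 -0.3254  0.2074] [179.9812  -0.0041  47.9785]
[60, 0, 0, 19, 0.0, -0.0, -0.0],[60, 0, 0, 20, 0.0, -0.0, -0.0],[60, 0, 0, 19, 0.0, -0.0, -0.0],[60, 0, 0, 20, 0.0, -0.0, -0.0],[60, 0, 0, 19, 0.0, -0.0, -0.0],[60, 0, 0, 20, 0.0, -0.0, -0.0],
end [ 0.4412 -0.3254  0.0904] [179.9812  -0.0041  47.9785]
```

>>> {"op": "send_rows", "data": {"plan": [[60,17,17,0,0,0,0],[60,18,16,0,0,0,0],[60,17,17,0,0,0,0],[60,0,0,0,0,0,0],[60,0,0,30,0,0,0],[60,0,0,30,0,0,0],[60,0,0,30,0,0,0],[60,0,0,18,0,0,0],[60,0,0,8,0,0,0],[60,0,0,0,0,0,0],[60,0,0,0,0,0,0]]}}

```text
time_s: 17.2
tool_pos: [0.4414, -0.3255, 0.0914]
tool_rot: [179.8, -0.2, 47.9]
force: [0.1, 0.1, 0.6]
grip_width: 0.06
```

```bash
python3 - <<'E'
from h import *
o=env.get_obs(); print(o["tool_pos"],o["tool_rot"],o["force"],np.abs(o["joint_velocities"]).max())
E
```

```text
[ 0.4414 -0.3255  0.0914] [179.7746  -0.1817  47.9029] [0.094  0.068  0.6365] 0.6219709688921408
```

Close gently so the bottle isn't pushed over, then firm up.

>>> {"op": "send_rows", "data": {"plan": [[50,0,0,0,0,0,0],[42,0,0,0,0,0,0],[34,0,0,0,0,0,0],[30,0,0,0,0,0,0],[26,0,0,0,0,0,0],[22,0,0,0,0,0,0],[15,0,0,0,0,0,0],[15,0,0,0,0,0,0],[15,0,0,0,0,0,0]], "grip_force": 20}}

```text
time_s: 18.1
tool_pos: [0.4409, -0.3248, 0.0901]
tool_rot: [179.9, -0.2, 47.9]
force: [-0.0, -0.2, 0.0]
grip_width: 0.0161
```

>>> {"op": "send_rows", "data": {"plan": [[10,0,0,-5,0,0,0],[10,0,0,-10,0,0,0],[10,0,0,-15,0,0,0],[10,0,0,0,0,0,0],[10,0,0,0,0,0,0]], "grip_force": 25}}

```text
time_s: 18.6
tool_pos: [0.4413, -0.3252, 0.1212]
tool_rot: [179.8, -0.2, 47.9]
force: [-0.9, 0.0, -0.2]
grip_width: 0.0101
```

The width follows the command all the way to 10 mm, so the cap was not held. Back off and re-measure.

>>> {"op": "send_rows", "data": {"plan": [[10,0,0,-40,0,0,0],[10,0,0,-46,0,0,0],[60,-17,-17,0,0,0,0],[60,-18,-16,0,0,0,0],[60,-17,-17,0,0,0,0],[60,0,0,0,0,0,0],[60,0,0,0,0,0,0],[60,0,0,0,0,0,0],[60,0,0,0,0,0,0]]}}

```text
time_s: 19.5
tool_pos: [0.3694, -0.3295, 0.2056]
tool_rot: [179.9, -0.2, 48.0]
force: [-0.6, -0.3, 0.1]
grip_width: 0.0562
```

```bash
python3 - <<'E'
from h import *
o=env.get_obs(); print(o["tool_pos"],o["tool_rot"],np.abs(o["joint_velocities"]).max())
c=env.get_calibration("wrist"); im=env.read_camera("wrist"); np.save("c10.npy",c,allow_pickle=True)
cv2.imwrite("pics/w10.png",im[:,:,::-1])
h=cv2.cvtColor(im,cv2.COLOR_RGB2HSV)
m=cv2.inRange(h,(105,100,60),(125,255,255)); n,l,st,ce=cv2.connectedComponentsWithStats(m)
for i in range(1,n):
    if st[i,4]>100: print("blue",st[i],ce[i],atz(c,ce[i],.104))
m=cv2.inRange(h,(0,0,150),(180,70,255)); n,l,st,ce=cv2.connectedComponentsWithStats(m)
for i in range(1,n):
    if st[i,4]>500: print("white",st[i],ce[i],atz(c,ce[i],.08))
E
```

```text
[ 0.3694 -0.3295  0.2056] [179.8956  -0.2058  48.0059] 0.17709165297356885
blue [437   0  24   9 141] [447.5603   3.0567] [ 0.5506 -0.2856  0.104 ]
blue [360 118  28  27 553] [373.5479 130.9024] [ 0.441  -0.3241  0.104 ]
blue [  454   124   161   126 11804] [535.596  183.0956] [ 0.5229 -0.4601  0.104 ]
white [    0     0   462   269 43786] [214.5021 145.7028] [ 0.3219 -0.2378  0.08  ]
white [ 264    0   74   46 2098] [301.7679  22.6949] [ 0.4559 -0.2145  0.08  ]
white [ 421    0  102   43 2141] [467.4208  15.1733] [ 0.5686 -0.3059  0.08  ]
white [   0   90  103  158 8795] [ 38.175  174.5991] [ 0.1699 -0.1377  0.08  ]
white [ 343  104   53   51 1471] [367.2169 127.4385] [ 0.4404 -0.3217  0.08  ]
white [568 228  72  22 501] [602.0958 237.0579] [ 0.5545 -0.5744  0.08  ]
white [ 233  299  169   32 4524] [317.     315.2268] [ 0.2706 -0.4402  0.08  ]
```

The bottle hasn't moved (cap again at (0.441, −0.324)), so the fingers closed on nothing. Go over it again with the jaws wide and check the cap between the fingers from close.

>>> {"op": "send_rows", "data": {"plan": [[80,17,17,0,0,0,0],[80,18,16,0,0,0,0],[80,17,17,0,0,0,0],[80,0,0,0,0,0,0],[80,0,0,30,0,0,0],[80,0,0,30,0,0,0],[80,0,0,26,0,0,0],[80,0,0,0,0,0,0],[80,0,0,0,0,0,0],[80,0,0,0,0,0,0]]}}

```text
time_s: 20.55
tool_pos: [0.4418, -0.3256, 0.122]
tool_rot: [179.7, -0.2, 47.9]
force: [-0.2, -0.4, 0.3]
grip_width: 0.0801
```

```bash
cat > blue.py <<'E'
from h import *
def look(name):
    o=env.get_obs(); print(o["tool_pos"],o["tool_rot"],o["force"],o["grip_width"])
    c=env.get_calibration("wrist"); im=env.read_camera("wrist"); cv2.imwrite(f"pics/{name}.png",im[:,:,::-1])
    h=cv2.cvtColor(im,cv2.COLOR_RGB2HSV)
    m=cv2.inRange(h,(105,80,40),(125,255,255)); n,l,st,ce=cv2.connectedComponentsWithStats(m)
    for i in range(1,n):
        if st[i,4]>100: print("blue",st[i],ce[i],atz(c,ce[i],.104))
    p,R=pose(); print("TCP, tips px",proj(c,p+R.apply([[0,0,0],[0,.04,0],[0,-.04,0]])).round(0).tolist(), "TCP xy at .104",proj(c,[p[0],p[1],.104]))
    return im,c
E
python3 -c "from blue import *; look('w11')"
```

```text
[ 0.4418 -0.3256  0.122 ] [179.7196  -0.1899  47.9195] [-0.1835 -0.3526  0.3384] 0.08012442913909379
blue [ 369    0   91   53 2953] [419.0637  19.747 ] [ 0.5682 -0.2747  0.104 ]
blue [ 430  182  157   86 5586] [505.8622 224.2596] [ 0.5351 -0.4152  0.104 ]
blue [298 199  35  36 993] [315.4602 216.5388] [ 0.4426 -0.3236  0.104 ]
TCP, tips px [[317.0, 229.0], [382.0, 229.0], [252.0, 229.0]] TCP xy at .104 [[316.6735 219.304 ]]
```

The cap sits exactly between the tips (measured (315,217), expected (317,219)), so the finger ends must be recessed below the pads. Descend further and close gently, watching the width.

>>> {"op": "send_rows", "data": {"plan": [[60,0,0,20,0,0,0],[50,0,0,18,0,0,0],[40,0,0,0,0,0,0],[40,0,0,0,0,0,0],[30,0,0,0,0,0,0],[26,0,0,0,0,0,0],[22,0,0,0,0,0,0],[18,0,0,0,0,0,0],[15,0,0,0,0,0,0],[15,0,0,0,0,0,0],[15,0,0,0,0,0,0]], "grip_force": 6}}

```text
time_s: 21.7
tool_pos: [0.4409, -0.3248, 0.0821]
tool_rot: [179.9, -0.2, 47.9]
force: [0.4, 0.4, -0.0]
grip_width: 0.0157
```

```bash
python3 -c "from blue import *; look('w12')"
```

```text
[ 0.4409 -0.3248  0.0821] [179.8813  -0.1805  47.9215] [ 0.3556  0.4262 -0.0343] 0.015748622297286675
blue [ 395    0   99   44 2546] [442.9069  15.6697] [ 0.5628 -0.2791  0.104 ]
blue [ 475  193  140   74 5949] [538.2984 236.0358] [ 0.5361 -0.4059  0.104 ]
blue [ 299  217   39   46 1323] [317.263  238.7793] [ 0.4428 -0.3231  0.104 ]
blue [ 487  297   81   47 3133] [527.2196 318.7281] [ 0.5023 -0.4483  0.104 ]
TCP, tips px [[317.0, 229.0], [381.0, 229.0], [252.0, 229.0]] TCP xy at .104 [[316.6724 242.9202]]
```

>>> {"op": "send_rows", "data": {"plan": [[5,0,0,0,0,0,0],[5,0,0,0,0,0,0],[5,0,0,0,0,0,0],[5,0,0,0,0,0,0]], "grip_force": 10}}

```text
time_s: 22.15
tool_pos: [0.441, -0.3248, 0.0821]
tool_rot: [179.9, -0.2, 47.9]
force: [-0.2, -0.3, 0.1]
grip_width: 0.0056
```

```bash
python3 - <<'E'
from blue import *
im,c=look('w13')
z=im[190:330,220:420]; cv2.imwrite("pics/z13.png",cv2.resize(z[:,:,::-1],(800,560),interpolation=cv2.INTER_CUBIC))
E
```

```text
[ 0.441  -0.3248  0.0821] [179.8792  -0.1802  47.9215] [-0.205  -0.3471  0.0501] 0.005609865535585527
blue [ 395    0   99   44 2545] [442.8472  15.6409] [ 0.5628 -0.2791  0.104 ]
blue [ 464  193  151   74 6188] [535.7581 236.9707] [ 0.5347 -0.4054  0.104 ]
blue [299 217  38  46 786] [317.1616 234.5178] [ 0.4445 -0.3212  0.104 ]
blue [ 470  297   98   47 3454] [523.1138 317.7403] [ 0.5008 -0.4459  0.104 ]
TCP, tips px [[317.0, 229.0], [381.0, 229.0], [252.0, 229.0]] TCP xy at .104 [[316.7365 242.926 ]]
```

Still no contact, even though the cap shows. I'll use the last picture on a montage: w11, w12, w13 and a fresh side view.

```bash
python3 - <<'E'
from h import *
s=env.read_camera("side"); cv2.imwrite("pics/side13.png",s[:,:,::-1])
t=[cv2.resize(cv2.imread(f"pics/w{i}.png")[150:330,200:440],(400,300),interpolation=cv2.INTER_CUBIC) for i in (11,12,13)]
t.append(cv2.resize(s[220:295,380:480,::-1],(400,300),interpolation=cv2.INTER_CUBIC))
cv2.imwrite("pics/m13.png",np.vstack([np.hstack(t[:2]),np.hstack(t[2:])]))
E
```

```text
(no output)
```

View pics/m13.png

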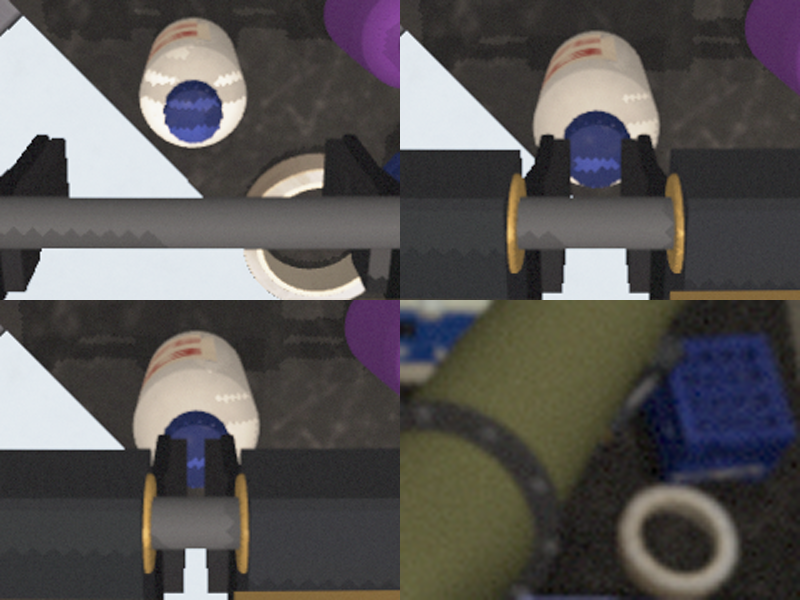

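The fingers close right through the visible cap without any contact force. Cap scale and parallax agree on its height and place, so only the bottle's body can be relied on for a grip. I'll grip the top of the body (tips at about 62 mm), which still leaves the gripper body about 5 mm above the rim later.

>>> {"op": "send_rows", "data": {"plan": [[80,0,0,0,0,0,0],[80,0,0,0,0,0,0],[80,0,0,0,0,0,0],[80,0,0,0,0,0,0],[80,0,0,0,0,0,0],[80,0,0,0,0,0,0],[80,0,0,0,0,0,0],[80,0,0,0,0,0,0],[80,0,0,0,0,0,0],[80,0,0,0,0,0,0],[80,0,0,10,0,0,0],[80,0,0,10,0,0,0]], "grip_force": 8}}

```text
time_s: 23.45
tool_pos: [0.4411, -0.3248, 0.0615]
tool_rot: [179.9, -0.2, 47.9]
force: [-0.1, 0.2, 0.0]
grip_width: 0.0791
```

>>> {"op": "send_rows", "data": {"plan": [[70,0,0,0,0,0,0],[64,0,0,0,0,0,0],[58,0,0,0,0,0,0],[52,0,0,0,0,0,0],[48,0,0,0,0,0,0],[44,0,0,0,0,0,0],[40,0,0,0,0,0,0],[36,0,0,0,0,0,0],[36,0,0,0,0,0,0],[36,0,0,0,0,0,0]]}}

```text
time_s: 24.45
tool_pos: [0.441, -0.3247, 0.0621]
tool_rot: [179.9, -0.2, 47.9]
force: [0.4, 0.6, -0.2]
grip_width: 0.0363
```

At 62 mm there's still no contact at 36 mm opening. The finger edges in the wrist pictures sit at row 231 with a gap scale of about 0.175 m depth, so the real tips end about 25–30 mm behind the nominal TCP. They would now be level with the cap, so I'll close further here.

>>> {"op": "send_rows", "data": {"plan": [[32,0,0,0,0,0,0],[28,0,0,0,0,0,0],[24,0,0,0,0,0,0],[20,0,0,0,0,0,0],[15,0,0,0,0,0,0],[10,0,0,0,0,0,0],[10,0,0,0,0,0,0],[10,0,0,0,0,0,0]]}}

```text
time_s: 25.25
tool_pos: [0.4411, -0.3248, 0.0622]
tool_rot: [179.9, -0.2, 47.9]
force: [-0.0, -0.3, -0.6]
grip_width: 0.023
```

```bash
python3 -c "from blue import *; look('w14')"
```

```text
[ 0.4411 -0.3248  0.0622] [179.8683  -0.1828  47.9187] [-0.0141 -0.3201 -0.6091] 0.023010267096261916
blue [ 410    0   98   38 2098] [453.7173  13.459 ] [ 0.5587 -0.2803  0.104 ]
blue [ 493  201  147   66 4421] [552.4289 239.4954] [ 0.5356 -0.397   0.104 ]
blue [ 294  229   47   39 1540] [316.9026 250.0812] [ 0.4443 -0.3214  0.104 ]
blue [ 503  297   65   46 2443] [534.7315 318.3504] [ 0.5043 -0.4306  0.104 ]
TCP, tips px [[317.0, 229.0], [381.0, 229.0], [252.0, 229.0]] TCP xy at .104 [[316.8105 258.7275]]
```

Gripped: the width stops at 23.0 mm on the 24 mm cap. Firm up and lift a little to check.

>>> {"op": "send_rows", "data": {"plan": [[10,0,0,0,0,0,0],[10,0,0,0,0,0,0],[10,0,0,-5,0,0,0],[10,0,0,-10,0,0,0],[10,0,0,-10,0,0,0],[10,0,0,0,0,0,0],[10,0,0,0,0,0,0]], "grip_force": 25}}

```text
time_s: 26.0
tool_pos: [0.4412, -0.325, 0.0877]
tool_rot: [179.8, -0.2, 47.9]
force: [-0.4, 0.6, -1.9]
grip_width: 0.0224
```

```bash
python3 - <<'E'
from blue import *
look('w15')
# carry plan: up to z .30, then to above bin at bottle spot (bin x -.05, y 0), yaw YB
p,R=pose(); T=OB+RB.apply([-.05,0.,0]); print("target",T,YB)
s=plan([p[0],p[1],.30],down(48),5,(p,down(47.95)),10)
s=plan([.45,-.05,.32],down(85),9,s,10)
s=plan([T[0],T[1],.32],down(YB),8,s,10)
E
```

```text
[ 0.4412 -0.325   0.0877] [179.815   -0.1782  47.92  ] [-0.3665  0.5675 -1.8921] 0.022403000710580812
blue [ 391    0   98   45 2622] [439.2288  16.2765] [ 0.5638 -0.2787  0.104 ]
blue [ 478  191  131   76 5927] [537.8114 234.0383] [ 0.5383 -0.4094  0.104 ]
blue [ 295  229   45   39 1528] [316.9352 250.055 ] [ 0.4367 -0.3302  0.104 ]
blue [ 501  297   67   46 2543] [533.9355 318.3987] [ 0.5062 -0.4573  0.104 ]
TCP, tips px [[316.0, 229.0], [380.0, 229.0], [251.0, 229.0]] TCP xy at .104 [[315.9795 239.1409]]
target [0.5088 0.2228 0.    ] 105.83114504034656
[10, 0, 0, -43, -0.0, 0.0, -0.0],[10, 0, 0, -42, -0.0, 0.0, -0.0],[10, 0, 0, -43, -0.0, 0.0, -0.0],[10, 0, 0, -42, -0.0, 0.0, -0.0],[10, 0, 0, -43, -0.0, 0.0, -0.001],
end [ 0.4409 -0.3248  0.3002] [180.       0.      48.0073]
[10, 23, -20, -2, -0.0, 0.0, -0.072],[10, 25, -18, -2, -0.0, 0.0, -0.072],[10, 26, -16, -2, -0.0, 0.0, -0.072],[10, 27, -14, -2, -0.0, 0.0, -0.072],[10, 28, -12, -2, -0.0, 0.0, -0.072],[10, 29, -10, -2, -0.0, 0.0, -0.071],[10, 29, -8, -3, -0.0, 0.0, -0.072],[10, 30, -6, -2, -0.0, 0.0, -0.071],[10, 31, -4, -3, -0.0, 0.0, -0.072],
end [ 0.4502 -0.0497  0.3202] [180.       0.      85.0204]
[10, 35, 4, 0, -0.0, 0.0, -0.045],[10, 34, 6, 0, -0.0, 0.0, -0.045],[10, 34, 7, 0, -0.0, 0.0, -0.046],[10, 34, 9, 0, -0.0, 0.0, -0.045],[10, 33, 11, 0, -0.0, 0.0, -0.046],[10, 33, 12, 0, -0.0, 0.0, -0.045],[10, 32, 13, 0, -0.0, 0.0, -0.046],[10, 31, 15, 0, -0.0, 0.0, -0.045],
end [0.5084 0.2227 0.3202] [180.       0.     105.8187]
```

Bottle is lifted (about 1.6 N, cap fixed in the wrist view). Carry it over.

>>> {"op": "send_rows", "data": {"plan": [[10,0,0,-20,0,0,0],[10,0,0,-38,0,0,0],[10,0,0,-42,0,0,0],[10,0,0,-42,0,0,0],[10,0,0,-42,0,0,0],[10,0,0,-30,0,0,0],[10,0,0,0,0,0,0],[10,12,-10,-2,0,0,-0.036],[10,11,-10,-2,0,0,-0.036],[10,25,-18,-2,0,0,-0.072],[10,26,-16,-2,0,0,-0.072]]}}

```text
time_s: 27.15
tool_pos: [0.4417, -0.2304, 0.3073]
tool_rot: [-179.9, -0.2, 60.6]
force: [1.6, -0.5, -1.6]
grip_width: 0.0225
```

>>> {"op": "send_rows", "data": {"plan": [[10,27,-14,-2,0,0,-0.072],[10,28,-12,-2,0,0,-0.072],[10,29,-10,-2,0,0,-0.071],[10,29,-8,-3,0,0,-0.072],[10,30,-6,-2,0,0,-0.071],[10,31,-4,-3,0,0,-0.072],[10,35,4,0,0,0,-0.045],[10,34,6,0,0,0,-0.045],[10,34,7,0,0,0,-0.046],[10,34,9,0,0,0,-0.045]]}}

```text
time_s: 28.15
tool_pos: [0.4779, 0.0894, 0.324]
tool_rot: [179.7, -0.0, 95.6]
force: [1.2, -0.6, -1.9]
grip_width: 0.0225
```

>>> {"op": "send_rows", "data": {"plan": [[10,33,11,0,0,0,-0.046],[10,33,12,0,0,0,-0.045],[10,32,13,0,0,0,-0.046],[10,16,8,0,0,0,-0.023],[10,15,7,0,0,0,-0.022],[10,0,0,0,0,0,0],[10,0,0,0,0,0,0],[10,0,0,0,0,0,0]]}}

```text
time_s: 28.95
tool_pos: [0.5076, 0.2215, 0.3239]
tool_rot: [179.8, 0.1, 105.7]
force: [-0.9, -0.8, -2.1]
grip_width: 0.0228
```

```bash
python3 - <<'E'
from blue import *
im,c=look('w16')
p,R=pose(); print("bin frame",RB.inv().apply(p-OB))
P=binpts(_b if '_b' in globals() else np.load('bin.npy'))
print("rim px",proj(c,P).round().tolist())
for q in ["bin","cylinder_mid"]:
    for r in env.regions_of("wrist",q)[:2]: print(q,round(r["confidence"],2),r["rect"])
im=env.read_camera("side"); cv2.imwrite("pics/side16.png",im[:,:,::-1])
for q in ["bin","cylinder_mid","mid_bottle_mid","tall_bottle_mid"]:
    for r in env.regions_of("side",q)[:2]: print("side",q,round(r["confidence"],2),r["rect"])
E
```

```text
[0.5076 0.2215 0.3239] [179.7919   0.0543 105.6754] [-0.9446 -0.7814 -2.1238] 0.022793200697792212
blue [ 294  229   47   39 1530] [316.9516 250.0248] [0.5415 0.1107 0.104 ]
blue [307 308  19  23 232] [315.375  322.0431] [0.5697 0.0019 0.104 ]
TCP, tips px [[315.0, 228.0], [380.0, 228.0], [250.0, 228.0]] TCP xy at .104 [[314.8342 164.2722]]
bin frame [-0.0488 -0.0015  0.324 ]
rim px [[396.0, 125.0], [387.0, 281.0], [246.0, 281.0], [235.0, 125.0]]
bin 0.83 [237.7, 121.9, 396.1, 259.0]
side bin 0.87 [228.6, 211.6, 274.8, 275.7]
side mid_bottle_mid 0.57 [336.7, 252.9, 348.7, 262.6]
side tall_bottle_mid 0.67 [363.9, 245.2, 386.3, 277.1]
```

The wrist view agrees with the bin fit (rim columns 238–396, predicted 235–396). Descend.

>>> {"op": "send_rows", "data": {"plan": [[10,0,0,30,0,0,0],[10,0,0,40,0,0,0],[10,0,0,40,0,0,0],[10,0,0,40,0,0,0],[10,0,0,40,0,0,0],[10,0,0,25,0,0,0],[10,0,0,15,0,0,0],[10,0,0,10,0,0,0],[10,0,0,6,0,0,0],[10,0,0,0,0,0,0],[10,0,0,0,0,0,0],[10,0,0,0,0,0,0]]}}

```text
time_s: 30.55
tool_pos: [0.5093, 0.2231, 0.079]
tool_rot: [179.7, 0.0, 105.7]
force: [0.4, -0.3, -2.1]
grip_width: 0.0227
```

>>> {"op": "send_rows", "data": {"plan": [[10,0,0,3,0,0,0],[10,0,0,2,0,0,0],[10,0,0,0,0,0,0],[10,0,0,0,0,0,0]]}}

```text
time_s: 30.95
tool_pos: [0.5084, 0.2227, 0.0728]
tool_rot: [179.8, 0.0, 105.7]
force: [-0.5, -0.4, -1.8]
grip_width: 0.0227
```

>>> {"op": "send_rows", "data": {"plan": [[10,0,0,2,0,0,0],[10,0,0,2,0,0,0],[10,0,0,0,0,0,0],[10,0,0,0,0,0,0]]}}

```text
time_s: 31.35
tool_pos: [0.5084, 0.2227, 0.0688]
tool_rot: [179.8, 0.0, 105.7]
force: [-0.4, 0.2, -1.2]
grip_width: 0.0226
```

>>> {"op": "send_rows", "data": {"plan": [[10,0,0,1,0,0,0],[10,0,0,0,0,0,0],[10,0,0,0,0,0,0]]}}

```text
time_s: 31.65
tool_pos: [0.5085, 0.2227, 0.0679]
tool_rot: [179.8, 0.0, 105.7]
force: [0.1, -0.0, -2.5]
grip_width: 0.0225
```

>>> {"op": "send_rows", "data": {"plan": [[10,0,0,1,0,0,0],[10,0,0,0,0,0,0],[10,0,0,0,0,0,0]]}}

```text
time_s: 31.95
tool_pos: [0.5088, 0.2228, 0.0672]
tool_rot: [179.7, 0.0, 105.7]
force: [0.6, -0.2, 0.3]
grip_width: 0.0227
```

Contact at 67 mm, as expected. Half a millimetre more, then release gently.

>>> {"op": "send_rows", "data": {"plan": [[10,0,0,0.5,0,0,0],[10,0,0,0,0,0,0],[10,0,0,0,0,0,0]], "grip_force": 8}}

```text
time_s: 32.25
tool_pos: [0.5091, 0.2228, 0.0671]
tool_rot: [179.7, 0.0, 105.7]
force: [-1.0, -0.8, 5.3]
grip_width: 0.0229
```

>>> {"op": "send_rows", "data": {"plan": [[22,0,0,0,0,0,0],[24,0,0,0,0,0,0],[26,0,0,0,0,0,0],[28,0,0,0,0,0,0],[32,0,0,0,0,0,0],[40,0,0,0,0,0,0],[46,0,0,0,0,0,0],[50,0,0,0,0,0,0],[50,0,0,0,0,0,0],[50,0,0,0,0,0,0]]}}

```text
time_s: 33.25
tool_pos: [0.5085, 0.2227, 0.0664]
tool_rot: [179.8, 0.0, 105.7]
force: [0.1, 0.5, 0.3]
grip_width: 0.0495
```

```bash
python3 -c "from blue import *; look('w17')"
```

```text
[0.5085 0.2227 0.0664] [179.7821   0.007  105.7303] [0.0505 0.4695 0.3118] 0.049479579369254706
blue [ 294  230   48   38 1491] [317.8417 250.562 ] [0.5095 0.2248 0.104 ]
TCP, tips px [[315.0, 228.0], [379.0, 227.0], [250.0, 228.0]] TCP xy at .104 [[314.7154 253.7522]]
```

Released and standing. Lift straight out, then back off to the earlier view pose for checks.

>>> {"op": "send_rows", "data": {"plan": [[50,0,0,-10,0,0,0],[50,0,0,-25,0,0,0],[50,0,0,-40,0,0,0],[50,0,0,-45,0,0,0],[50,0,0,-45,0,0,0],[50,0,0,-45,0,0,0],[50,0,0,-45,0,0,0],[50,0,0,-45,0,0,0],[50,0,0,-15,0,0,0]]}}

```text
time_s: 34.2
tool_pos: [0.5081, 0.2237, 0.3873]
tool_rot: [179.3, -0.0, 105.8]
force: [0.1, 0.6, -0.8]
grip_width: 0.0499
```

>>> {"op": "send_rows", "data": {"plan": [[50,-40,0,0,0,0,0],[50,-45,0,0,0,0,0],[50,-45,0,0,0,0,0],[50,-40,0,0,0,0,0],[50,0,0,0,0,0,0],[50,0,0,0,0,0,0],[50,0,0,0,0,0,0],[50,0,0,0,0,0,0]]}}

```text
time_s: 35.0
tool_pos: [0.553, 0.0607, 0.382]
tool_rot: [179.7, 0.0, 105.9]
force: [0.0, 0.9, -0.3]
grip_width: 0.05
```

```bash
python3 - <<'E'
from blue import *
im,c=look('w18')
B=np.load('bin.npy'); print("rim px",proj(c,binpts(B)).round().tolist())
print("pred cyl foot/head",proj(c,OB+RB.apply([[.043,.004,.009],[.043,.004,.185]])).round(1).tolist())
print("pred bottle base/cap",proj(c,OB+RB.apply([[-.049,-.001,.005],[-.049,-.001,.109]])).round(1).tolist())
for n in ("wrist","side"):
    if n=="side": im=env.read_camera("side"); cv2.imwrite("pics/side18.png",im[:,:,::-1])
    for q in ["bin","cylinder_mid","small_bottle_mid","mid_bottle_mid","tall_bottle_mid"]:
        for r in env.regions_of(n,q)[:3]:
            ys,xs=np.nonzero(r["region"]); print(n,q,round(r["confidence"],2),r["rect"],xs.mean().round(1),ys.mean().round(1))
s=env.get_calibration("side"); print("side pred cyl",proj(s,OB+RB.apply([[.043,.004,.009],[.043,.004,.185]])).tolist(),"bottle",proj(s,OB+RB.apply([[-.049,-.001,.005],[-.049,-.001,.109]])).tolist())
m=cv2.inRange(cv2.cvtColor(im,cv2.COLOR_RGB2HSV),(105,80,40),(125,255,255)); n,l,st,ce=cv2.connectedComponentsWithStats(m)
print([ (st[i,4],ce[i].round(1)) for i in range(1,n) if st[i,4]>8 and ce[i][0]<420])
E
```

```text
[0.553  0.0607 0.382 ] [179.7415   0.0072 105.9133] [ 0.04    0.8976 -0.3044] 0.0499989378823882
blue [309  19  18  20 280] [317.525   28.5857] [0.5112 0.2217 0.104 ]
blue [301 200  24  44 371] [312.248  219.9111] [ 0.5752 -0.0304  0.104 ]
blue [294 258  18  11 151] [302.5497 263.6358] [ 0.5801 -0.103   0.104 ]
blue [276 299  24  32 361] [286.446  315.2964] [ 0.5792 -0.1991  0.104 ]
TCP, tips px [[315.0, 228.0], [379.0, 228.0], [250.0, 228.0]] TCP xy at .104 [[314.6027 157.0263]]
rim px [[393.0, -21.0], [385.0, 145.0], [247.0, 145.0], [239.0, -21.0]]
pred cyl foot/head [[318.1, 101.7], [319.7, 101.7]]
pred bottle base/cap [[315.1, 41.2], [315.2, 27.1]]
wrist bin 0.72 [240.7, 0.0, 390.2, 150.5] 313.5 72.5
wrist cylinder_mid 0.97 [298.3, 81.4, 342.9, 124.1] 319.6 102.2
wrist small_bottle_mid 0.89 [300.8, 12.4, 335.5, 59.1] 317.3 34.8
wrist small_bottle_mid 0.74 [300.0, 84.0, 342.4, 124.0] 319.5 102.0
wrist mid_bottle_mid 0.77 [206.3, 203.5, 249.3, 253.1] 227.2 225.9
wrist tall_bottle_mid 0.61 [217.3, 261.5, 232.2, 270.4] 221.2 263.0
side bin 0.93 [228.3, 204.4, 295.0, 276.0] 261.2 239.2
side cylinder_mid 0.86 [268.6, 211.7, 283.1, 251.5] 274.5 233.7
side small_bottle_mid 0.74 [420.2, 203.5, 439.2, 228.5] 427.7 216.6
side small_bottle_mid 0.72 [415.1, 237.2, 433.2, 260.4] 422.6 246.9
side small_bottle_mid 0.64 [239.1, 231.2, 258.3, 255.6] 247.9 243.3
side mid_bottle_mid 0.34 [228.3, 201.2, 296.9, 274.4] 261.3 239.0
side tall_bottle_mid 0.9 [364.9, 249.3, 387.3, 277.6] 375.9 261.5
side pred cyl [[275.12497304693875, 243.49573100041292], [270.7228595937953, 216.8985870282985]] bottle [[249.3763051420512, 250.52505209117777], [245.25651111935935, 235.80600573095055]]
[(np.int32(30), array([ 92.2, 127.5])), (np.int32(130), array([351.8, 227. ])), (np.int32(394), array([380.4, 228.7])), (np.int32(24), array([246.2, 235.5]))]
```

```bash
python3 - <<'E'
from h import *
a=cv2.imread("pics/side0.png").astype(int); b=cv2.imread("pics/side18.png").astype(int)
for n,(x0,x1,y0,y1) in dict(brown=(330,354,248,282),cyan=(362,392,244,282),small_old=(402,424,258,284)).items():
    print(n,np.abs(a-b)[y0:y1,x0:x1].mean().round(1))
o=env.get_obs(); print(o["time_s"],o["force"]); print(env.sign_off())
E
```

```text
brown 37.2
cyan 4.4
small_old 53.6
35.6 [ 1.1323 -0.6832  0.5808]
the job is handed in; nothing more can be done
None
```

```bash
python3 - <<'E'
from h import *
c=env.get_calibration("wrist"); s=env.get_calibration("side")
print("brown expected in w18:",proj(c,[[.4512,-.102,0],[.4512,-.102,.124]]).round().tolist())
c2=np.load("c2.npy",allow_pickle=True).item(); print("w2 (before): cap ->",atz(c2,(255,251),.124)," w18 rect low-end ->",atz(c,(224,247),.124))
im=cv2.imread("pics/side18.png"); print("side18 brown patch mean BGR per col",im[250:280,330:354].mean(0).round()[::4].tolist())
E
```

```text
the job is handed in; nothing more can be done
```

```bash
python3 - <<'E'
import cv2
for n in ("side0","side18"):
    im=cv2.imread(f"pics/{n}.png"); print(n,im[250:280:6,332:354:5].tolist())
E
```

```text
side0 [[[35, 41, 40], [38, 42, 45], [37, 42, 45], [17, 33, 36], [29, 33, 34]], [[32, 31, 35], [31, 58, 95], [53, 58, 63], [38, 60, 91], [37, 41, 41]], [[29, 35, 39], [31, 63, 107], [40, 69, 105], [30, 71, 117], [30, 35, 44]], [[39, 48, 52], [72, 86, 98], [28, 52, 79], [86, 99, 112], [37, 41, 41]], [[27, 29, 30], [105, 118, 122], [113, 125, 133], [88, 100, 108], [30, 36, 40]]]
side18 [[[70, 110, 114], [67, 104, 109], [68, 104, 106], [40, 71, 71], [40, 39, 38]], [[80, 117, 120], [74, 112, 114], [67, 101, 104], [54, 79, 82], [35, 36, 39]], [[77, 114, 119], [77, 113, 117], [70, 103, 107], [55, 82, 83], [36, 39, 40]], [[80, 118, 120], [74, 113, 115], [71, 105, 108], [46, 79, 83], [36, 41, 38]], [[85, 121, 125], [81, 115, 120], [73, 107, 110], [52, 83, 86], [55, 85, 85]]]
```

The cylinder and the small bottle both stand upright in the bin, and I handed the job in at 35.6 s with the gripper clear of everything.

**Cylinder:** I gripped the leaning cylinder by its barrel and tipped it up inside the bin, lifting its foot only about 10 mm off the floor. I then lowered it to the floor and let go. It stands near the +x end.

**Small bottle:** This is the white one with the blue cap. I lifted it by the cap and set it on the bin floor near the −x end, with no drop.

**Last checks:**
- **Cylinder:** in the wrist camera its outline is centred on the expected axis, at row 102 as predicted, and the side camera agrees.
- **Bottle:** its cap is within about 3 px of where an upright bottle's would be in the wrist camera, and about 1 px in the side camera.
- **Forces:** the readings I took stayed near 5 N or below.
- **Tall bottle:** its patch in the side picture is unchanged from the start.

**What failed or disagreed:**
- **Cap grasp:** the first tries closed on nothing, because the real fingertips end about 25–30 mm behind the stated tool point. The bottle did not move in those tries, and gripping lower worked.
- **Middle bottle (brown):** the side-camera comparison failed because the arm hides it there, and I handed in before noticing. In the last wrist picture the network still reported it with 0.77 confidence, and the arm never went near it. I did not confirm its exact position.

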